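# Reload the rabbit's chew feeder for the weekend

## Task

Reload the rabbit's chew feeder: move the dark gnawed stubs from its pockets into the blue scrap bin, and seat every fresh pale chew block fully down, flat and square in a pocket of its own. Turn the interval dial so that its white pointer stands at the broad green mark, and last of all press the red start button fully down and let it spring back. Leave the other things on the shelf where they are.

Things in the scene. Friction and masses are not known exactly. Their poses are not given: they have to be found in the camera images.
- feeder: the chew feeder, fixed: low box 165 (x) x 250 (y) x 50 high, origin under its centre, its front and its delivery slot to its -x. White deck with four rectangular pockets on its -y side, grey control panel on its +y side (centre 75 to +y). Pockets are 64 (along feeder x) x 38 (along feeder y) x 14 deep with a 3 lead-in bevel, 78 apart along x and 68 apart along y.
- pocket0 (a point): pocket 0 (near/-x, -y): where the centre of a seated block comes to be, on the pocket's axis, 17 above its floor and 3 above the deck; axes as the feeder's. Pocket's long side along x.
- pocket1 (a point): pocket 1 (near/-x, +y, beside the control panel): where the centre of a seated block comes to be, on the pocket's axis, 17 above its floor and 3 above the deck; axes as the feeder's. Pocket's long side along x.
- pocket2 (a point): pocket 2 (far/+x, -y): where the centre of a seated block comes to be, on the pocket's axis, 17 above its floor and 3 above the deck; axes as the feeder's. Pocket's long side along x.
- pocket3 (a point): pocket 3 (far/+x, +y, beside the control panel): where the centre of a seated block comes to be, on the pocket's axis, 17 above its floor and 3 above the deck; axes as the feeder's. Pocket's long side along x.
- block0: fresh chew block, pale wood with two brown bands: 60 (its x) x 34 x 34, origin at its centre, 50 g, lying somewhere on the shelf. Its four long faces are alike, any may be down. May be absent (None from the start).
- block1: fresh chew block, pale wood with two brown bands: 60 (its x) x 34 x 34, origin at its centre, 50 g, lying somewhere on the shelf. Its four long faces are alike, any may be down. May be absent (None from the start).
- block2: fresh chew block, pale wood with two brown bands: 60 (its x) x 34 x 34, origin at its centre, 50 g, lying somewhere on the shelf. Its four long faces are alike, any may be down. May be absent (None from the start).
- block3: fresh chew block, pale wood with two brown bands: 60 (its x) x 34 x 34, origin at its centre, 50 g, lying somewhere on the shelf. Its four long faces are alike, any may be down. May be absent (None from the start).
- stub0: gnawed dark brown stub of an old block: 42 (x) x 30 x 30, origin at its centre, lying in one of the feeder's pockets, its top 16 above the deck. May be absent (None from the start).
- stub1: gnawed dark brown stub of an old block: 42 (x) x 30 x 30, origin at its centre, lying in one of the feeder's pockets, its top 16 above the deck. May be absent (None from the start).
- stub2: gnawed dark brown stub of an old block: 42 (x) x 30 x 30, origin at its centre, lying in one of the feeder's pockets, its top 16 above the deck. May be absent (None from the start).
- stub3: gnawed dark brown stub of an old block: 42 (x) x 30 x 30, origin at its centre, lying in one of the feeder's pockets, its top 16 above the deck. May be absent (None from the start).
- bin: blue open scrap bin, fixed, 130 (x) x 170 (y) outside, 55 high, walls and floor 4 to 5 thick; origin under its centre.
- dial (a joint): angle of the black interval dial (rad): 0 with its white pointer towards the feeder's -x, grows clockwise seen from above, 0 to 4.4; the broad green tick on its scale (others thin, white; 41 from the axis) is at 2.2. Stays where it is left.
- dial_grip (a point): on the dial's vertical axis, at the height to grip, 37 above the deck. The dial is a bar grip 42 long x 14 wide, standing up from 14 to 44 above the deck on a round base 68 across; at angle 0 the bar lies along the feeder's x, its white pointer line on the -x half. The point turns with the dial.
- start (a joint): travel of the red start button (m): 0 up, 0.006 fully down; springs back; about 5 N.
- start_top (a point): centre of the top of the red start button, 28 across, 22 above the panel; pressed straight down.
- bowl: white ceramic rabbit bowl, 130 across, 50 high; origin under its centre. Not part of the job.
- comb: steel grooming comb lying flat, 130 x 38 x 6; origin under its centre. Not part of the job.
- scoop: grey plastic litter scoop lying flat, about 175 x 70 x 25, its pan towards its own +x; origin under its centre. Not part of the job.
- salt_ring: terracotta coloured salt lick ring lying flat, 66 across, 22 high; origin under its centre. Not part of the job.
Things that resemble listed ones, but are neither listed nor needed, are in the scene too. What is shaped like the block2 but pink or purple is not meant. Leave any purple or turquoise look-alike of the block1 alone.

How it is judged:
On the way, in this order (a step that is already met when the one before it is completed fails the run):
1. all the stubs lie in the bin, all the fresh blocks are seated and the dial points at the green mark ((distance between block0 and pocket0 below 0.0045 m or distance between block0 and pocket1 below 0.0045 m or distance between block0 and pocket2 below 0.0045 m or distance between block0 and pocket3 below 0.0045 m) and angle between the x axis of each of block0, block1, block2, block3 and the x axis of feeder, either way round below 0.06 rad and (angle between the y axis of block0 and the z axis of feeder, either way round below 0.06 rad or angle between the z axis of block0 and the z axis of feeder, either way round below 0.06 rad) and (distance between block1 and pocket0 below 0.0045 m or distance between block1 and pocket1 below 0.0045 m or distance between block1 and pocket2 below 0.0045 m or distance between block1 and pocket3 below 0.0045 m) and (angle between the y axis of block1 and the z axis of feeder, either way round below 0.06 rad or angle between the z axis of block1 and the z axis of feeder, either way round below 0.06 rad) and (distance between block2 and pocket0 below 0.0045 m or distance between block2 and pocket1 below 0.0045 m or distance between block2 and pocket2 below 0.0045 m or distance between block2 and pocket3 below 0.0045 m) and (angle between the y axis of block2 and the z axis of feeder, either way round below 0.06 rad or angle between the z axis of block2 and the z axis of feeder, either way round below 0.06 rad) and (distance between block3 and pocket0 below 0.0045 m or distance between block3 and pocket1 below 0.0045 m or distance between block3 and pocket2 below 0.0045 m or distance between block3 and pocket3 below 0.0045 m) and (angle between the y axis of block3 and the z axis of feeder, either way round below 0.06 rad or angle between the z axis of block3 and the z axis of feeder, either way round below 0.06 rad) and x of stub0 in the frame of bin between -0.06 and 0.06 m and y of stub0 in the frame of bin between -0.08 and 0.08 m and z of each of stub0, stub1, stub2, stub3 in the frame of bin below 0.055 m and x of stub1 in the frame of bin between -0.06 and 0.06 m and y of stub1 in the frame of bin between -0.08 and 0.08 m and x of stub2 in the frame of bin between -0.06 and 0.06 m and y of stub2 in the frame of bin between -0.08 and 0.08 m and x of stub3 in the frame of bin between -0.06 and 0.06 m and y of stub3 in the frame of bin between -0.08 and 0.08 m and value of joint dial between 2.07 and 2.33 rad), for 0.2 s.
2. then the start button is pressed fully down (value of joint start above 0.005 m), for 0.1 s.
At the end, for the whole second after the job is handed in: Each fresh block's centre within 4.5 mm of a pocket's seated point, its axes within 0.06 rad of the feeder's; each stub in the bin, its centre between the walls and below the rim; dial within 0.13 rad of the green mark; button up; blocks and stubs at rest (all of step 1 and value of joint start below 0.0015 m and linear speed of each of block0, block1, block2, block3, stub0, stub1, stub2, stub3 below 0.01 m/s); the robot touches nothing.
It fails at once if a bystander (bowl, comb, scoop, salt_ring) is shifted by more than 50 mm (distance of any of bowl, comb, scoop, salt_ring from where it was at the start of the episode above 0.05 m).
Of block0, block1, block2, block3 only 3 to 4 are there at a start; the rules pass over those that are not, and their reading is None.
Of stub0, stub1, stub2, stub3 only 2 to 3 are there at a start; the rules pass over those that are not, and their reading is None.
At some moment in a run one of block0, block1, block2, block3 may be knocked a few centimetres aside while the robot is not near it.
Once in a run the grip may slacken for a moment while it holds something.
It also fails if it takes over 208 s, if anything falls off the work surface, if the arm or the gripper's body presses on something with over 40 N, if the wrist force passes 120 N, or if a joint passes its speed limit or range.

## Robot

A 7-joint arm with a two-finger parallel gripper is mounted at the origin on the work surface. World frame = base frame: x ahead of the robot, y to its left, z up, the work surface at z = 0. Lengths are in m, angles in rad, forces in N, time in s.
With the tool pointing down it reaches from about 0.425 to 0.875 m from the base axis. Payload 4.7 kg.
Tool frame: the origin (TCP) lies midway between the tips of the shut fingers; the grasp point (between the pads) lies 19 mm behind it; z points along the fingers, y is the line along which they close (so a half turn about z gives the same grasp; the last joint's range is limited). The gripper opens to 85 mm and grips with 20 to 120 N. Pads are 22 mm wide; open, the fingers measure 114 mm over their backs; the gripper's body (76 mm by 85 mm) begins 54 mm behind the grasp point. The pads swing forward as they close: fully open they stand 13 mm farther back than shut.
Start: joints at [-1.089, 0.321, -0.07, 1.45, 0.023, 1.371, -0.057], TCP at [0.293, 0.58, 0.231] pointing down, gripper open.
Joint ranges: [-2.86, 2.86], [-0.3, 2.09], [-1.38, 1.24], [0.06, 2.45], [-1.56, 4.7], [0.09, 2.05], [-2.69, 2.69]. Speed limits (rad/s): [2.57, 2.57, 3.14, 3.14, 3.14, 3.14, 3.14].

## Interface

Orientations are given as a rotation vector (axis times angle).
In Python, from rig import bot gives the robot as it stands.
- The arm moves only by the shell command python3 -m jog 'ROWS' [FORCE]. ROWS is JSON, a list of rows, each an object with "translation": the shift along the tool's x, y, z in mm, a list of three; "rotation": the turn, a rotation vector about the tool's x, y, z in degrees, a list of three; "grip": the finger opening in mm, from 0 to 85.4. A call has exactly 5 rows; each row shifts and turns the commanded pose from where the row before left it, along the tool's axes as they then stand; what a row does not reach is not made up. A row lasts 1/8 s, in which the tool goes at most 62.5 mm and 10.7 degrees, less where a joint would pass 70% of its speed; a pose out of reach is approached as far as the arm can. A call with a gripper value outside its range is refused whole. The fingers move at their own pace and stop on an object; FORCE is the grip in N (left out, the last holds). Time passes only in rows, so rows that do not move let the fingers close, or fill a call up. It gives the time, the measured TCP pose, the force, the opening and the grip force at its end, in the units of the state.
- bot.state(): the state, without advancing time (a new reading comes with each control period).
- bot.camera(name): name is "side" or "top"; returns a dict with "pixels" (480x640x3 uint8, red, green, blue), "fx", "fy", "cx", "cy" (pixels), "k1" (the pictures are not rectified: a ray, as slopes to the right and down, at radius r is drawn at 1 + k1 r^2 times it, then the intrinsics apply), "world_to_cam" (4x4, takes a point from world to camera coordinates). Camera axes: x right, y up, looking along -z (the intrinsics and any distortion apply to the point x, -y, -z); pixel columns grow to the right and rows downward; lengths in m; the calibration is good to about 2 mm. A picture is of the moment at which its call begins. There is no depth.
- bot.hand_in(): hands the job in; it is judged then, once.
Trained networks look in a picture, given as the dict that the camera call returned (one of the last four; its "shot" number tells which), for a name from the list of things; names that differ only in an ending like _2 or _b are one class to them, and where a whole thing is asked for, a point or a joint stands for the part that bears it (a point fixed in the world has none). Each returns a list of dicts, best first, with "score" (0 to 1); they miss things now and then, are a little off and sometimes report something else, mostly with a low value. They report only what shows in the picture. A call takes as long as a camera call. They do not tell look-alikes from the thing itself.
- bot.recognise(query, picture): "at" ([x, y, z] in m, in world coordinates, good to about 4 mm: the middle of the surface that is visible of it).
- bot.silhouettes(query, picture): "mask" (480x640 bool, what is visible of it).
The state is a dict: "t": time; "joints": joint angles; "joint_velocities": joint speeds; "joint_efforts": joint torques, N m; "position": TCP position; "tool_rot": TCP orientation; "ft_force": force on the tool from outside, world axes, zero at the start; "moment": the same for the moment, N m; "opening": finger opening in m; "gripper_force": force on a finger pad.
Only numpy, scipy, OpenCV 4.12 (cv2) and the standard library are available. Lean on these libraries where they do the work, as an engineer would, in place of code of your own. Each camera call takes 0.05 s, during which the arm holds its last target. There are 200 camera calls.

## Working session

There is one attempt and no reset: what is moved stays moved. The work goes in short steps, Python scripts to look and compute and a shell command to move; the robot and the scene stay as the last step left them, time stands still between calls to the robot, and variables do not carry over. Pictures are saved under pics/ and viewed, at most 14 in all, crops included, and the job is handed in when it is done.

```bash
ls; mkdir -p pics
cat > h.py <<'E'
import numpy as np, cv2
from rig import bot
from scipy.spatial.transform import Rotation as R
def px(c,P):
    P=np.atleast_2d(P); q=(c["world_to_cam"]@np.c_[P,np.ones(len(P))].T).T
    a=np.c_[q[:,0],-q[:,1]]/-q[:,2:3]; a=a*(1+c["k1"]*(a**2).sum(1,keepdims=True))
    return a*[c["fx"],c["fy"]]+[c["cx"],c["cy"]]
def at_z(c,uv,z):
    uv=np.atleast_2d(uv); d=(uv-[c["cx"],c["cy"]])/[c["fx"],c["fy"]]; a=d.copy()
    for _ in range(20): a=d/(1+c["k1"]*(a**2).sum(1,keepdims=True))
    T=np.array(c["world_to_cam"]); r=np.c_[a[:,0],-a[:,1],-np.ones(len(a))]@T[:3,:3]
    o=-T[:3,:3].T@T[:3,3]; return o+r*((z-o[2])/r[:,2:3])
def save(c,n,box=None,s=1):
    im=c["pixels"][:,:,::-1]
    if box: im=im[box[1]:box[3],box[0]:box[2]]
    cv2.imwrite("pics/"+n+".png",cv2.resize(im,None,fx=s,fy=s,interpolation=cv2.INTER_CUBIC))
E
python3 - <<'E'
from h import *
np.set_printoptions(precision=3,suppress=True)
s=bot.state();print(s)
for n in("top","side"):
    c=bot.camera(n);save(c,n+"0",s=1.25);print(n,-np.array(c["world_to_cam"])[:3,:3].T@np.array(c["world_to_cam"])[:3,3],c["fx"],c["k1"])
    for q in("feeder","block0","stub0","bin","dial","start","bowl","comb","scoop","salt_ring"):
        print(q,[(round(d["score"],2),np.round(d["at"],3).tolist(),px(c,d["at"])[0].round().tolist()) for d in bot.recognise(q,c)])
E
```

```text
pics
{'t': 0.0, 'joints': array([-1.089,  0.322, -0.07 ,  1.452,  0.023,  1.371, -0.057]), 'joint_velocities': array([ 0.   ,  0.001,  0.001, -0.   , -0.002, -0.001,  0.001]), 'joint_efforts': array([ -0.   , -49.358,  -0.382, -31.433,   0.013,   0.011,   0.   ]), 'position': array([0.293, 0.58 , 0.23 ]), 'tool_rot': array([-0.728, -3.056,  0.003]), 'ft_force': array([ 0.369, -0.221,  0.499]), 'moment': array([-0.017,  0.054,  0.017]), 'gripper_force': 0.0, 'opening': 0.0852893907996058}
top [0.412 0.012 1.506] 619.5513435013795 -0.04999603121456991
feeder [(0.9, [0.61, -0.026, 0.05], [343.0, 222.0]), (0.74, [0.432, -0.17, 0.002], [401.0, 298.0])]
block0 [(0.95, [0.439, 0.161, 0.034], [263.0, 293.0]), (0.91, [0.331, 0.176, 0.029], [255.0, 339.0]), (0.9, [0.456, -0.005, 0.03], [333.0, 287.0]), (0.83, [0.339, 0.055, 0.034], [307.0, 336.0]), (0.78, [0.496, 0.417, 0.035], [156.0, 267.0]), (0.73, [0.778, 0.134, 0.032], [278.0, 153.0]), (0.7, [0.466, 0.301, 0.037], [204.0, 280.0]), (0.62, [0.575, 0.188, 0.033], [253.0, 236.0])]
stub0 [(0.83, [0.57, -0.12, 0.064], [383.0, 239.0]), (0.68, [0
[... 1019 characters left out ...]
21, 0.156, 0.032], [210.0, 267.0]), (0.58, [0.329, 0.046, 0.028], [242.0, 285.0]), (0.57, [0.461, 0.294, 0.025], [219.0, 227.0])]
stub0 [(0.7, [0.559, -0.062, 0.064], [342.0, 248.0]), (0.56, [0.556, -0.127, 0.058], [362.0, 261.0]), (0.4, [0.58, -0.047, 0.05], [343.0, 247.0]), (0.27, [0.563, 0.186, 0.025], [274.0, 226.0])]
bin [(0.68, [0.435, -0.36, 0.018], [412.0, 346.0])]
dial [(0.54, [0.633, 0.034, 0.076], [332.0, 219.0])]
start []
bowl [(0.88, [0.73, 0.28, 0.035], [292.0, 190.0])]
comb [(0.55, [0.619, 0.356, 0.007], [248.0, 203.0])]
scoop [(0.98, [0.421, -0.172, 0.009], [339.0, 313.0]), (0.6, [0.579, -0.046, 0.048], [342.0, 248.0])]
salt_ring [(0.71, [0.34, 0.273, 0.026], [188.0, 248.0])]
```

View pics/top0.png

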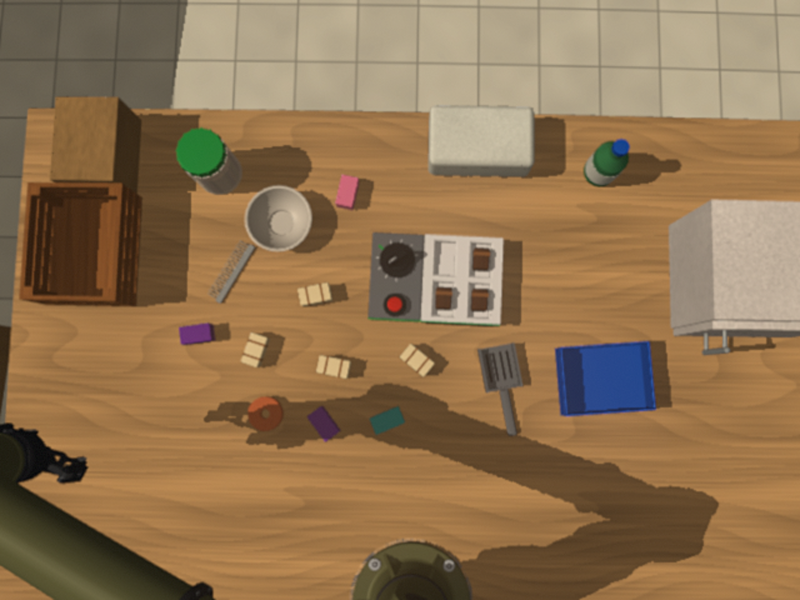

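View pics/side0.png

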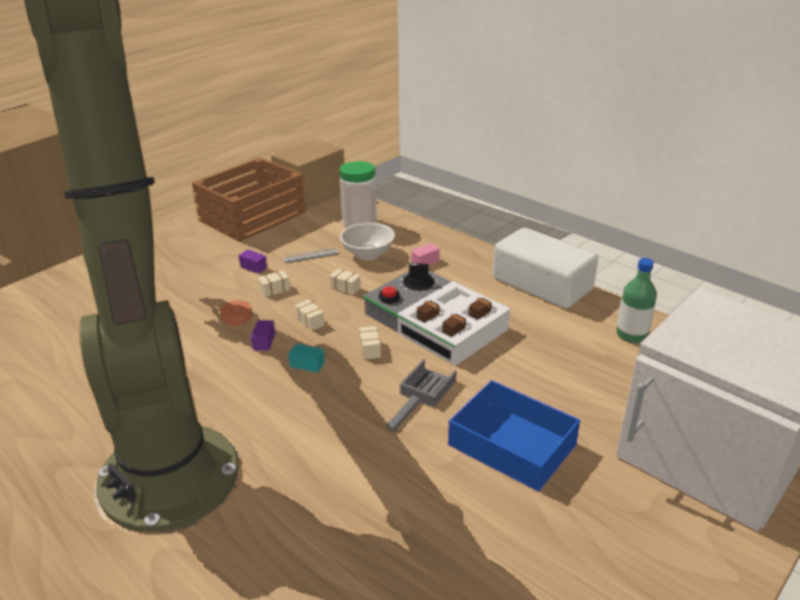

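```bash
cat >> h.py <<'E'
from scipy.optimize import minimize
def hullmask(c,p,size,z0,K=4,off=(480,640)):
    x,y,w=p; sx,sy,sz=np.array(size)/2
    V=np.array([[a*sx,b*sy,0] for a in(-1,1) for b in(-1,1)])@R.from_euler("z",w).as_matrix().T+[x,y,z0]
    V=np.r_[V,V+[0,0,size[2]]]
    h=cv2.convexHull((((px(c,V)+.5)*K-.5)*16).round().astype(np.int32))
    m=np.zeros((480*K,640*K),np.uint8); cv2.fillConvexPoly(m,h,1,shift=4)
    return m
def fit(cs,ms,size,z0,p0):
    K=4; M=[cv2.resize(m.astype(np.uint8),None,fx=K,fy=K,interpolation=cv2.INTER_NEAREST) for m in ms]
    def cost(p):
        t=0
        for c,m in zip(cs,M):
            h=hullmask(c,p,size,z0); t+=1-(h&m).sum()/max(1,(h|m).sum())
        return t/len(M)
    best=None
    for w in ([p0[2]] if len(p0)>2 else np.arange(0,np.pi,np.pi/4)):
        p=np.r_[p0[:2],w]; S=np.array([p,p+[.008,0,0],p+[0,.008,0],p+[0,0,.3 if len(p0)==2 else .08]])
        r=minimize(cost,p,method="Nelder-Mead",options=dict(initial_simplex=S,xatol=2e-4,fatol=1e-4,maxiter=80))
        if best is None or r.fun<best.fun: best=r
    return best.x,best.fun
E
python3 - <<'E'
from h import *
np.set_printoptions(precision=4,suppress=True)
T=bot.camera("top");S=bot.camera("side")
save(T,"feeder",(285,170,420,275),5.5)
def masks(q,c): return [d["mask"] for d in bot.silhouettes(q,c)]
def pick(ms,c,P):
    u,v=px(c,P)[0].round().astype(int)
    k=[m for m in ms if m[v,u]]; return k[0] if k else None
bt,bs=masks("block0",T),masks("block0",S)
for P in([.575,.188],[.466,.301],[.439,.161],[.456,-.005]):
    a=pick(bt,T,P+[.03]);b=pick(bs,S,P+[.025])
    if a is not None: print("top",*fit([T],[a],(.06,.034,.034),0,P))
    if a is not None and b is not None: print("both",*fit([T,S],[a,b],(.06,.034,.034),0,P))
a=pick(masks("feeder",T),T,[.61,-.06,.05]);
print("feeder",*fit([T],[a],(.165,.25,.05),0,[.61,-.026,0.03]))
b=pick(masks("feeder",S),S,[.61,-.06,.05])
if b is not None: print("feeder both",*fit([T,S],[a,b],(.165,.25,.05),0,[.61,-.026,0.03]))
a=pick(masks("bin",T),T,[.43,-.366,0]);print("bin",*fit([T],[a],(.13,.17,.055),0,[.43,-.366,.0]))
for q in("dial","start","stub0"):
    for m in masks(q,T):
        v,u=np.nonzero(m);print(q,u.mean(),v.mean(),len(u),at_z(T,[u.mean(),v.mean()],.066)[0])
E
```

```text
top [0.5767 0.1933 1.7949] 0.06444019420332503
both [0.5766 0.1935 1.7863] 0.07559181444870883
top [0.4379 0.1534 1.3776] 0.08187041174593046
top [ 0.4538 -0.0052  0.9008] 0.07352941176470584
both [ 0.4531 -0.0049  0.8736] 0.08553539322707615
feeder [ 0.6092 -0.0384 -0.0346] 0.1179991697799917
feeder both [ 0.609  -0.0382 -0.036 ] 0.15268735212375373
bin [ 0.4262 -0.3637  0.0829] 0.023215086911843485
dial 222.48243243243243 174.6599099099099 2220 [0.7155 0.2613 0.066 ]
dial 345.08962479112864 222.89047546711225 6583 [ 0.6056 -0.0306  0.066 ]
dial 317.51698113207544 207.4679245283019 265 [0.6409 0.0347 0.066 ]
dial 186.90189873417722 220.03481012658227 316 [0.6056 0.3412 0.066 ]
start 211.8468992248062 330.47286821705427 516 [0.3498 0.2728 0.066 ]
stub0 383.1350364963504 240.0182481751825 274 [ 0.5668 -0.1201  0.066 ]
stub0 383.73205741626793 207.16746411483254 209 [ 0.6445 -0.1209  0.066 ]
stub0 354.3073593073593 238.88311688311688 231 [ 0.5683 -0.0527  0.066 ]
stub0 212.09045226130652 330.21608040201005 597 [0.3504 0.2723 0.066 ]
```

View pics/feeder.png

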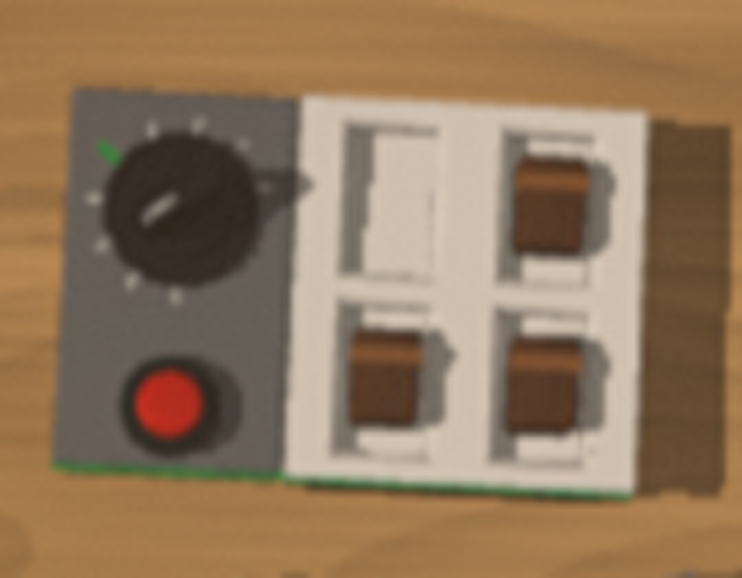

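```bash
cat >> h.py <<'E'
def blockfit(c,P,rad=32):
    u,v=px(c,[P[0],P[1],.03])[0].round().astype(int)
    im=cv2.cvtColor(c["pixels"],cv2.COLOR_RGB2HSV); 
    m=((im[:,:,2]>150)&(im[:,:,1]<105)).astype(np.uint8)
    w=np.zeros_like(m); cv2.circle(w,(int(u),int(v)),rad*2//3,1,-1); m=cv2.morphologyEx(m&w,cv2.MORPH_CLOSE,np.ones((5,5),np.uint8))
    n,l,s,_=cv2.connectedComponentsWithStats(m)
    if n<2: return None
    m=(l==1+s[1:,4].argmax()).astype(np.uint8)
    h=cv2.convexHull(cv2.findContours(m,0,2)[0][0]); o=np.zeros_like(m); cv2.fillConvexPoly(o,h,1)
    vv,uu=np.nonzero(o)
    return fit([c],[o],(.06,.034,.034),0,at_z(c,[uu.mean(),vv.mean()],.025)[0][:2]),o.sum()
def plan(wps,start=None):
    """wps: (x,y,z,yaw of tool x [rad],grip mm or None). prints rows"""
    import json
    s=bot.state(); T=R.from_rotvec(s["tool_rot"]); p=np.array(s["position"]) if start is None else np.array(start)
    down=lambda w: R.from_euler("z",w)*R.from_euler("x",np.pi)
    for x,y,z,w,g in wps:
        q=np.array([x,y,z]); G=down(w); d=np.linalg.norm(q-p); rv=(T.inv()*G).as_rotvec()
        n=max(1,int(np.ceil(d/.055)),int(np.ceil(np.degrees(np.linalg.norm(rv))/10.5)))
        print("->",[x,y,z,round(w,3)],"n",n)
        for i in range(n):
            t=T.inv().apply((q-p)/n)*1000; r=np.degrees(rv)/n
            print('  T',np.round(t,1).tolist(),'R',np.round(r,1).tolist(),g); T=T*R.from_rotvec(rv/n)
        p=q; T=G
E
python3 - <<'E'
from h import *
np.set_printoptions(precision=4,suppress=True)
T=bot.camera("top")
for P in([.575,.188],[.466,.301],[.439,.161],[.456,-.005]): print(blockfit(T,P))
k=np.array([[73,88],[648,110],[634,495],[55,465]])
C=at_z(T,(k+.5)/5.5-.5+[285,170],.05)[:,:2];print(C,C.mean(0))
L=np.array([[.0825,.125],[.0825,-.125],[-.0825,-.125],[-.0825,.125]])
A=C-C.mean(0); w=np.arctan2((L[:,0]*A[:,1]-L[:,1]*A[:,0]).sum(),(L*A).sum());print("yaw",w)
f=C.mean(0); Rm=R.from_euler("z",w).as_matrix()[:2,:2]; print("resid",A-L@Rm.T)
for n,l in dict(p0=(-.039,-.084),p1=(-.039,-.016),p2=(.039,-.084),p3=(.039,-.016)).items(): print(n,f+Rm@l)
u=lambda a:(np.array(a)+.5)/5.5-.5+[285,170]
print("btn",at_z(T,u((168,404)),.072),(Rm.T@(at_z(T,u((168,404)),.072)[0][:2]-f)))
print("dialbase",(Rm.T@(at_z(T,u((180,210)),.062)[0][:2]-f)))
pp=[at_z(T,u(a),.094)[0][:2] for a in((143,222),(178,195))];print("ptr",[Rm.T@(p-f) for p in pp])
s=bot.state();print(R.from_rotvec(s["tool_rot"]).as_matrix())
E
```

```text
((array([0.5783, 0.1935, 1.6885]), np.float64(0.1708116157855547)), np.uint64(348))
((array([ 0.4693,  0.3063, -0.2934]), np.float64(0.1759205983889528)), np.uint64(359))
((array([0.4394, 0.1541, 1.3681]), np.float64(0.0819567979669632)), np.uint64(366))
((array([ 0.4547, -0.0059,  4.0558]), np.float64(0.06197274497079819)), np.uint64(368))
[[ 0.6954  0.0829]
 [ 0.6904 -0.1666]
 [ 0.5229 -0.1614]
 [ 0.5313  0.0868]] [ 0.61   -0.0396]
yaw -0.027067952335191707
resid [[-0.0004 -0.0002]
 [ 0.0013  0.0001]
 [-0.0012  0.0009]
 [ 0.0004 -0.0008]]
p0 [ 0.5687 -0.1225]
p1 [ 0.5706 -0.0545]
p2 [ 0.6467 -0.1246]
p3 [ 0.6485 -0.0566]
btn [[0.5562 0.0385 0.072 ]] [-0.0559  0.0766]
dialbase [0.0288 0.0757]
ptr [array([0.018 , 0.0902]), array([0.0301, 0.0761])]
[[-0.8925  0.451   0.0001]
 [ 0.451   0.8925  0.    ]
 [-0.0001  0.     -1.    ]]
```

Run:
```python
from h import *
plan([(.567,-.121,.2,3.11,50),(.567,-.121,.11,3.11,50),(.567,-.121,.052,3.11,50)])
```

```text
-> [0.567, -0.121, 0.2, 3.11] n 14
  T [-40.0, -35.9, 2.2] R [0.0, 0.0, -1.8] 50
  T [-38.9, -37.1, 2.2] R [0.0, 0.0, -1.8] 50
  T [-37.7, -38.3, 2.2] R [0.0, 0.0, -1.8] 50
  T [-36.5, -39.5, 2.2] R [0.0, 0.0, -1.8] 50
  T [-35.3, -40.6, 2.2] R [0.0, 0.0, -1.8] 50
  T [-34.0, -41.7, 2.2] R [0.0, 0.0, -1.8] 50
  T [-32.7, -42.7, 2.2] R [0.0, 0.0, -1.8] 50
  T [-31.3, -43.7, 2.2] R [0.0, 0.0, -1.8] 50
  T [-30.0, -44.6, 2.2] R [0.0, 0.0, -1.8] 50
  T [-28.5, -45.6, 2.2] R [0.0, 0.0, -1.8] 50
  T [-27.1, -46.4, 2.2] R [0.0, 0.0, -1.8] 50
  T [-25.7, -47.3, 2.2] R [0.0, 0.0, -1.8] 50
  T [-24.2, -48.0, 2.2] R [0.0, 0.0, -1.8] 50
  T [-22.7, -48.8, 2.2] R [0.0, 0.0, -1.8] 50
-> [0.567, -0.121, 0.11, 3.11] n 2
  T [-0.0, -0.0, 45.0] R [0.0, 0.0, 0.0] 50
  T [-0.0, -0.0, 45.0] R [0.0, 0.0, 0.0] 50
-> [0.567, -0.121, 0.052, 3.11] n 2
  T [-0.0, -0.0, 29.0] R [0.0, 0.0, 0.0] 50
  T [-0.0, -0.0, 29.0] R [0.0, 0.0, 0.0] 50
```

```bash
python3 -m jog '[{"translation":[0,0,0],"rotation":[0,0,-8.4],"grip":50},{"translation":[0,0,0],"rotation":[0,0,-8.4],"grip":50},{"translation":[0,0,0],"rotation":[0,0,-8.4],"grip":50},{"translation":[-21.1,-49.4,2],"rotation":[0,0,0],"grip":50},{"translation":[-21.1,-49.4,2],"rotation":[0,0,0],"grip":50}]' 40
python3 -m jog '[{"translation":[-21.1,-49.4,2],"rotation":[0,0,0],"grip":50},{"translation":[-21.1,-49.4,2],"rotation":[0,0,0],"grip":50},{"translation":[-21.1,-49.4,2],"rotation":[0,0,0],"grip":50},{"translation":[-21.1,-49.4,2],"rotation":[0,0,0],"grip":50},{"translation":[-21.1,-49.4,2],"rotation":[0,0,0],"grip":50}]'
python3 -m jog '[{"translation":[-21.1,-49.4,2],"rotation":[0,0,0],"grip":50},{"translation":[-21.1,-49.4,2],"rotation":[0,0,0],"grip":50},{"translation":[-21.1,-49.4,2],"rotation":[0,0,0],"grip":50},{"translation":[-21.1,-49.4,2],"rotation":[0,0,0],"grip":50},{"translation":[-21.1,-49.4,2],"rotation":[0,0,0],"grip":50}]'
python3 -m jog '[{"translation":[-21.1,-49.4,2],"rotation":[0,0,0],"grip":50},{"translation":[-21.1,-49.4,2],"rotation":[0,0,0],"grip":50},{"translation":[0,0,20],"rotation":[0,0,0],"grip":50},{"translation":[0,0,0],"rotation":[0,0,0],"grip":50},{"translation":[0,0,0],"rotation":[0,0,0],"grip":50}]'
cat >> h.py <<'E'
def go(wps):
    """per waypoint: turn about tool z (deg), then total shift (mm) in the turned tool frame"""
    s=bot.state(); T=R.from_rotvec(s["tool_rot"]); p=np.array(s["position"])
    print("t %.1f pos %s yaw %.3f F %s open %.4f grip %.0f j7 %.2f j1 %.2f"%(s["t"],np.round(p,4),np.arctan2(*T.as_matrix()[[1,0],0]),np.round(s["ft_force"],1),s["opening"],s["gripper_force"],s["joints"][6],s["joints"][0]))
    for x,y,z,w in wps:
        q=np.array([x,y,z]); G=R.from_euler("z",w)*R.from_euler("x",np.pi); rv=np.degrees((T.inv()*G).as_rotvec()); t=G.inv().apply(q-p)*1000
        print("turn",np.round(rv,1),"shift",np.round(t,1),"rows %.1f"%(np.linalg.norm(t)/50)); p=q;T=G
E
python3 -c "
from h import *
go([(.567,-.121,.10,3.11),(.567,-.121,.052,3.11)])"
```

```text
t: 2.28
position: [0.3328, 0.4793, 0.227]
tool_rot: [0.042, 3.141, -0.0]
ft_force: [0.2, -0.4, -0.2]
opening: 0.0498
gripper_force: 0.0
t: 2.9
position: [0.4317, 0.2287, 0.2176]
tool_rot: [0.044, 3.14, 0.001]
ft_force: [-0.0, 0.3, 0.0]
opening: 0.05
gripper_force: 0.0
t: 3.52
position: [0.5302, -0.021, 0.2077]
tool_rot: [0.044, 3.14, 0.001]
ft_force: [1.3, 0.5, 0.3]
opening: 0.05
gripper_force: 0.0
t: 4.15
position: [0.5693, -0.1184, 0.1839]
tool_rot: [0.041, 3.141, 0.001]
ft_force: [-0.5, 0.4, -0.2]
opening: 0.0498
gripper_force: 0.0
t 4.2 pos [ 0.5693 -0.1184  0.1839] yaw 3.115 F [-0.5  0.4 -0.2] open 0.0498 grip 0 j7 1.79 j1 -0.26
turn [0.  0.  0.3] shift [ 2.3 -2.7 83.9] rows 1.7
turn [0. 0. 0.] shift [-0. -0. 48.] rows 1.0
```

```bash
python3 -m jog '[{"translation":[2,-2.5,42],"rotation":[0,0,0],"grip":50},{"translation":[0,0,42],"rotation":[0,0,0],"grip":50},{"translation":[0,0,24],"rotation":[0,0,0],"grip":50},{"translation":[0,0,24],"rotation":[0,0,0],"grip":50},{"translation":[0,0,0],"rotation":[0,0,0],"grip":50}]' 40
python3 -m jog '[{"translation":[0,0,0],"rotation":[0,0,0],"grip":15},{"translation":[0,0,0],"rotation":[0,0,0],"grip":15},{"translation":[0,0,0],"rotation":[0,0,0],"grip":15},{"translation":[0,0,0],"rotation":[0,0,0],"grip":15},{"translation":[0,0,0],"rotation":[0,0,0],"grip":15}]' 40
python3 -m jog '[{"translation":[0,0,-25],"rotation":[0,0,0],"grip":15},{"translation":[0,0,-40],"rotation":[0,0,0],"grip":15},{"translation":[0,0,-30],"rotation":[0,0,0],"grip":15},{"translation":[0,0,0],"rotation":[0,0,0],"grip":15},{"translation":[0,0,0],"rotation":[0,0,0],"grip":15}]'
python3 -c "
from h import *
c=bot.camera('side');save(c,'s1',(260,150,460,300),4)
go([(.430,-.325,.15,3.11),(.430,-.325,.07,3.11)])"
```

```text
t: 4.78
position: [0.5661, -0.1205, 0.0505]
tool_rot: [-0.041, -3.139, -0.001]
ft_force: [-0.6, 1.0, 0.1]
opening: 0.0504
gripper_force: 0.0
t: 5.4
position: [0.5685, -0.1218, 0.0532]
tool_rot: [0.044, 3.138, 0.001]
ft_force: [0.2, 0.8, 6.2]
opening: 0.029
gripper_force: 41.0
t: 6.02
position: [0.5664, -0.1217, 0.1456]
tool_rot: [-0.044, -3.14, -0.001]
ft_force: [0.4, 0.1, -0.8]
opening: 0.0289
gripper_force: 40.2
t 6.1 pos [ 0.5661 -0.1216  0.1451] yaw 3.114 F [ 0.4 -0.  -1. ] open 0.0286 grip 40 j7 1.81 j1 -0.25
turn [ 0.  -0.1  0.2] shift [ 129.6 -207.6   -4.9] rows 4.9
turn [0. 0. 0.] shift [-0. -0. 80.] rows 1.6
```

View pics/s1.png

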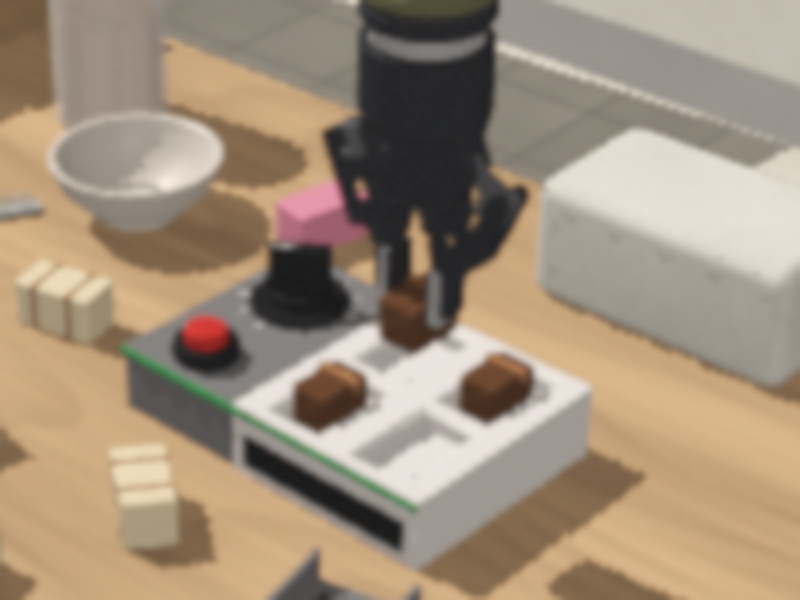

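```bash
python3 -m jog '[{"translation":[26,-41.5,0],"rotation":[0,0,0],"grip":15},{"translation":[26,-41.5,0],"rotation":[0,0,0],"grip":15},{"translation":[26,-41.5,0],"rotation":[0,0,0],"grip":15},{"translation":[26,-41.5,0],"rotation":[0,0,0],"grip":15},{"translation":[26,-41.5,0],"rotation":[0,0,0],"grip":15}]'
python3 -m jog '[{"translation":[0,0,0],"rotation":[0,0,0],"grip":15},{"translation":[0,0,40],"rotation":[0,0,0],"grip":15},{"translation":[0,0,40],"rotation":[0,0,0],"grip":15},{"translation":[0,0,0],"rotation":[0,0,0],"grip":15},{"translation":[0,0,0],"rotation":[0,0,0],"grip":15}]'
python3 -m jog '[{"translation":[0,0,0],"rotation":[0,0,0],"grip":55},{"translation":[0,0,0],"rotation":[0,0,0],"grip":55},{"translation":[0,0,0],"rotation":[0,0,0],"grip":55},{"translation":[0,0,-40],"rotation":[0,0,0],"grip":55},{"translation":[0,0,-45],"rotation":[0,0,0],"grip":55}]'
python3 -c "
from h import *
go([(.569,-.053,.12,3.11),(.569,-.053,.055,3.11),(.569,-.053,.14,3.11),(.430,-.370,.14,3.11),(.43,-.37,.07,3.11),(.43,-.37,.15,3.11),(.6455,-.1215,.12,3.11),(.6455,-.1215,.055,3.11)])"
```

```text
t: 6.7
position: [0.4295, -0.3263, 0.145]
tool_rot: [-0.044, -3.139, -0.002]
ft_force: [1.3, 0.2, -0.5]
opening: 0.0286
gripper_force: 40.2
t: 7.32
position: [0.4319, -0.3257, 0.067]
tool_rot: [0.043, 3.141, -0.001]
ft_force: [0.5, 0.2, -0.2]
opening: 0.029
gripper_force: 40.2
t: 7.95
position: [0.4307, -0.3253, 0.1519]
tool_rot: [-0.044, -3.14, -0.001]
ft_force: [0.4, -0.8, -0.4]
opening: 0.0549
gripper_force: 0.0
t 8.0 pos [ 0.4307 -0.3253  0.1519] yaw 3.113 F [ 0.4 -0.8 -0.4] open 0.0549 grip 0 j7 2.23 j1 0.01
turn [ 0.  -0.1  0.2] shift [-129.7  276.6   31.9] rows 6.1
turn [0. 0. 0.] shift [-0. -0. 65.] rows 1.3
turn [0. 0. 0.] shift [  0.   0. -85.] rows 1.7
turn [0. 0. 0.] shift [ 128.9 -321.2   -0. ] rows 6.9
turn [0. 0. 0.] shift [-0. -0. 70.] rows 1.4
turn [0. 0. 0.] shift [  0.   0. -80.] rows 1.6
turn [0. 0. 0.] shift [-207.5  255.2   30. ] rows 6.6
turn [0. 0. 0.] shift [-0. -0. 65.] rows 1.3
```

```bash
python3 -m jog '[{"translation":[-21.6,46.1,0],"rotation":[0,0,0],"grip":50},{"translation":[-21.6,46.1,0],"rotation":[0,0,0],"grip":50},{"translation":[-21.6,46.1,0],"rotation":[0,0,0],"grip":50},{"translation":[-21.6,46.1,0],"rotation":[0,0,0],"grip":50},{"translation":[-21.6,46.1,0],"rotation":[0,0,0],"grip":50}]'
python3 -m jog '[{"translation":[-21.6,46.1,0],"rotation":[0,0,0],"grip":50},{"translation":[0,0,32],"rotation":[0,0,0],"grip":50},{"translation":[0,0,35],"rotation":[0,0,0],"grip":50},{"translation":[0,0,29],"rotation":[0,0,0],"grip":50},{"translation":[0,0,0],"rotation":[0,0,0],"grip":50}]'
python3 -m jog '[{"translation":[0,0,0],"rotation":[0,0,0],"grip":15},{"translation":[0,0,0],"rotation":[0,0,0],"grip":15},{"translation":[0,0,0],"rotation":[0,0,0],"grip":15},{"translation":[0,0,0],"rotation":[0,0,0],"grip":15},{"translation":[0,0,0],"rotation":[0,0,0],"grip":15}]'
python3 -m jog '[{"translation":[0,0,-30],"rotation":[0,0,0],"grip":15},{"translation":[0,0,-40],"rotation":[0,0,0],"grip":15},{"translation":[0,0,-20],"rotation":[0,0,0],"grip":15},{"translation":[0,0,0],"rotation":[0,0,0],"grip":15},{"translation":[0,0,0],"rotation":[0,0,0],"grip":15}]'
```

```text
t: 8.57
position: [0.5464, -0.0968, 0.1518]
tool_rot: [0.044, 3.14, 0.0]
ft_force: [1.4, -0.3, 0.5]
opening: 0.0496
gripper_force: 0.0
t: 9.2
position: [0.5665, -0.0527, 0.0533]
tool_rot: [-0.044, -3.136, 0.001]
ft_force: [-0.1, 0.8, 0.3]
opening: 0.0501
gripper_force: 0.0
t: 9.82
position: [0.5699, -0.0529, 0.057]
tool_rot: [0.044, 3.138, 0.001]
ft_force: [-0.3, -0.4, 5.8]
opening: 0.0288
gripper_force: 41.0
t: 10.45
position: [0.5678, -0.0526, 0.1442]
tool_rot: [-0.044, -3.14, -0.0]
ft_force: [0.3, -0.2, -0.4]
opening: 0.0285
gripper_force: 40.3
```

```bash
python3 -m jog '[{"translation":[18.4,-45.7,0],"rotation":[0,0,0],"grip":15},{"translation":[18.4,-45.7,0],"rotation":[0,0,0],"grip":15},{"translation":[18.4,-45.7,0],"rotation":[0,0,0],"grip":15},{"translation":[18.4,-45.7,0],"rotation":[0,0,0],"grip":15},{"translation":[18.4,-45.7,0],"rotation":[0,0,0],"grip":15}]'
python3 -m jog '[{"translation":[18.4,-45.7,0],"rotation":[0,0,0],"grip":15},{"translation":[18.4,-45.7,0],"rotation":[0,0,0],"grip":15},{"translation":[0,0,35],"rotation":[0,0,0],"grip":15},{"translation":[0,0,38],"rotation":[0,0,0],"grip":15},{"translation":[0,0,0],"rotation":[0,0,0],"grip":15}]'
python3 -m jog '[{"translation":[0,0,0],"rotation":[0,0,0],"grip":55},{"translation":[0,0,0],"rotation":[0,0,0],"grip":55},{"translation":[0,0,0],"rotation":[0,0,0],"grip":55},{"translation":[0,0,-40],"rotation":[0,0,0],"grip":55},{"translation":[0,0,-40],"rotation":[0,0,0],"grip":55}]'
python3 -m jog '[{"translation":[-34.5,42.5,0],"rotation":[0,0,0],"grip":50},{"translation":[-34.5,42.5,0],"rotation":[0,0,0],"grip":50},{"translation":[-34.5,42.5,0],"rotation":[0,0,0],"grip":50},{"translation":[-34.5,42.5,0],"rotation":[0,0,0],"grip":50},{"translation":[-34.5,42.5,0],"rotation":[0,0,0],"grip":50}]'
python3 -m jog '[{"translation":[-34.5,42.5,0],"rotation":[0,0,0],"grip":50},{"translation":[0,0,0],"rotation":[0,0,0],"grip":50},{"translation":[0,0,20],"rotation":[0,0,0],"grip":50},{"translation":[0,0,0],"rotation":[0,0,0],"grip":50},{"translation":[0,0,0],"rotation":[0,0,0],"grip":50}]'
python3 -c "
from h import *
go([(.6455,-.1225,.054,3.11)])"
```

```text
t: 11.08
position: [0.4686, -0.2794, 0.1438]
tool_rot: [-0.044, -3.139, -0.001]
ft_force: [0.9, -0.5, -0.1]
opening: 0.0288
gripper_force: 40.3
t: 11.7
position: [0.4278, -0.3668, 0.0683]
tool_rot: [-0.045, -3.133, -0.007]
ft_force: [0.8, 1.0, 0.9]
opening: 0.0286
gripper_force: 40.3
t: 12.32
position: [0.4308, -0.3689, 0.1537]
tool_rot: [0.044, 3.141, 0.0]
ft_force: [0.9, -0.2, 0.2]
opening: 0.0554
gripper_force: 0.0
t: 12.95
position: [0.6106, -0.1599, 0.1534]
tool_rot: [0.044, 3.139, 0.0]
ft_force: [0.7, 0.0, 0.3]
opening: 0.0499
gripper_force: 0.0
t: 13.58
position: [0.6441, -0.1213, 0.1322]
tool_rot: [-0.048, -3.141, 0.0]
ft_force: [-0.5, 0.2, 0.7]
opening: 0.0504
gripper_force: 0.0
t 13.6 pos [ 0.6441 -0.1213  0.1322] yaw 3.111 F [-0.5  0.2  0.7] open 0.0504 grip 0 j7 1.84 j1 -0.24
turn [-0.  -0.   0.1] shift [-1.5 -1.1 78.2] rows 1.6
```

```bash
python3 -m jog '[{"translation":[-1.5,-1,26],"rotation":[0,0,0],"grip":50},{"translation":[0,0,26],"rotation":[0,0,0],"grip":50},{"translation":[0,0,25],"rotation":[0,0,0],"grip":50},{"translation":[0,0,0],"rotation":[0,0,0],"grip":15},{"translation":[0,0,0],"rotation":[0,0,0],"grip":15}]'
python3 -m jog '[{"translation":[0,0,0],"rotation":[0,0,0],"grip":15},{"translation":[0,0,0],"rotation":[0,0,0],"grip":15},{"translation":[0,0,-30],"rotation":[0,0,0],"grip":15},{"translation":[0,0,-35],"rotation":[0,0,0],"grip":15},{"translation":[0,0,-25],"rotation":[0,0,0],"grip":15}]'
python3 -m jog '[{"translation":[29,-40.5,0],"rotation":[0,0,0],"grip":15},{"translation":[29,-40.5,0],"rotation":[0,0,0],"grip":15},{"translation":[29,-40.5,0],"rotation":[0,0,0],"grip":15},{"translation":[29,-40.5,0],"rotation":[0,0,0],"grip":15},{"translation":[29,-40.5,0],"rotation":[0,0,0],"grip":15}]'
python3 -m jog '[{"translation":[29,-40.5,0],"rotation":[0,0,0],"grip":15},{"translation":[29,-40.5,0],"rotation":[0,0,0],"grip":15},{"translation":[0,0,0],"rotation":[0,0,0],"grip":15},{"translation":[0,0,38],"rotation":[0,0,0],"grip":15},{"translation":[0,0,38],"rotation":[0,0,0],"grip":15}]'
python3 -c "
from h import *
go([])"
```

```text
t: 14.2
position: [0.6471, -0.1215, 0.0567]
tool_rot: [0.045, 3.139, -0.0]
ft_force: [-0.1, -1.0, 0.3]
opening: 0.0286
gripper_force: 44.4
t: 14.82
position: [0.647, -0.1211, 0.1476]
tool_rot: [0.044, 3.139, -0.0]
ft_force: [-0.2, -0.6, -0.4]
opening: 0.0289
gripper_force: 44.4
t: 15.45
position: [0.4949, -0.3205, 0.146]
tool_rot: [0.044, 3.14, -0.0]
ft_force: [0.5, -0.4, 0.0]
opening: 0.0286
gripper_force: 44.4
t: 16.08
position: [0.437, -0.3981, 0.0693]
tool_rot: [0.042, 3.139, -0.0]
ft_force: [0.5, 0.3, -0.2]
opening: 0.0284
gripper_force: 44.4
t 16.1 pos [ 0.437  -0.3981  0.0693] yaw 3.115 F [ 0.5  0.3 -0.2] open 0.0284 grip 44 j7 2.44 j1 0.17
```

```bash
python3 -m jog '[{"translation":[0,0,0],"rotation":[0,0,0],"grip":55},{"translation":[0,0,0],"rotation":[0,0,0],"grip":55},{"translation":[0,0,0],"rotation":[0,0,0],"grip":55},{"translation":[0,0,-40],"rotation":[0,0,0],"grip":55},{"translation":[0,0,-50],"rotation":[0,0,0],"grip":55}]'
python3 - <<'E'
from h import *
np.set_printoptions(precision=4,suppress=True)
T=bot.camera("top");save(T,"blocks",(180,200,380,330),4)
ms=[d["mask"] for d in bot.silhouettes("block0",T)]
for m in ms:
    v,u=np.nonzero(m);P=at_z(T,[u.mean(),v.mean()],.025)[0]
    col=T["pixels"][m].mean(0)
    if col[0]>col[2]+15 and col[1]>120: print(P[:2],col,len(u),fit([T],[m],(.06,.034,.034),0,P[:2]))
im=T["pixels"]; 
for P in([.575,.188],[.466,.301]):
    u,v=px(T,P+[.034])[0].astype(int); print(cv2.cvtColor(im[v-1:v+2,u-12:u+13:4],cv2.COLOR_RGB2HSV)[1].tolist(), cv2.cvtColor(im[v+18:v+19,u-12:u+13:4],cv2.COLOR_RGB2HSV).tolist())
E
```

```text
t: 16.7
position: [0.4354, -0.3984, 0.1609]
tool_rot: [-0.044, -3.141, -0.0]
ft_force: [0.8, -1.0, 0.7]
opening: 0.0552
gripper_force: 0.0
[ 0.4537 -0.0062] [193.6944 163.27   116.0742] 337 (array([ 0.4539, -0.006 ,  0.9338]), np.float64(0.11081706913661926))
[0.4375 0.1541] [188.4938 157.3965 110.7032] 401 (array([0.4376, 0.1542, 1.3909]), np.float64(0.07136322049405308))
[0.5759 0.1922] [184.2452 154.7929 109.3215] 367 (array([0.5765, 0.1927, 1.8   ]), np.float64(0.12710224735823783))
[0.4675 0.3036] [178.3626 148.8129 104.6305] 433 (array([0.4677, 0.3051, 2.8495]), np.float64(0.06515383544480025))
[[19, 96, 209], [15, 133, 155], [19, 99, 207], [19, 99, 207], [15, 133, 149], [19, 99, 207], [17, 125, 94]] [[[16, 142, 153], [16, 142, 158], [15, 141, 157], [16, 142, 156], [16, 141, 159], [16, 141, 159], [16, 141, 159]]]
[[15, 141, 170], [18, 101, 209], [19, 98, 210], [19, 99, 208], [19, 99, 209], [17, 116, 92], [16, 143, 102]] [[[15, 141, 164], [15, 141, 165], [16, 142, 165], [16, 143, 164], [15, 143, 164], [16, 142, 162], [15, 140, 160]]]
```

View pics/blocks.png

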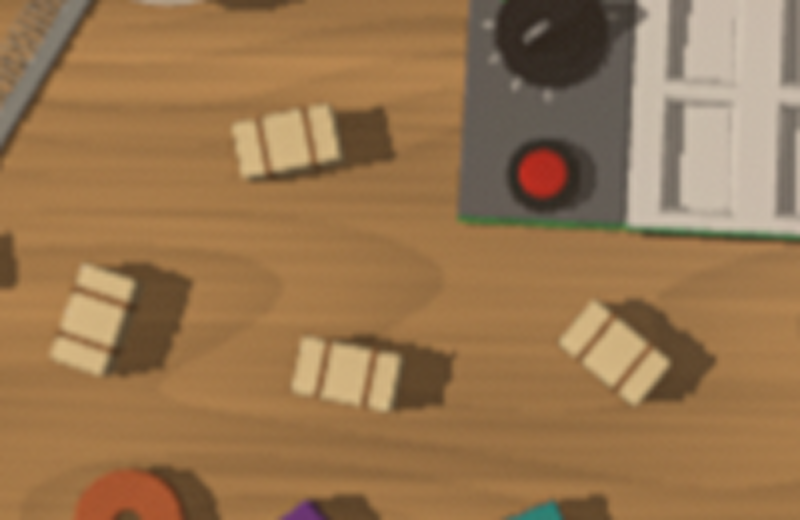

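```bash
cat >> h.py <<'E'
def toprect(c,P,z=.034,rad=20):
    u,v=px(c,[P[0],P[1],z])[0]; x0,y0=int(u)-rad,int(v)-rad; K=6
    crop=cv2.resize(c["pixels"][y0:y0+2*rad,x0:x0+2*rad],None,fx=K,fy=K,interpolation=cv2.INTER_LINEAR)
    im=cv2.cvtColor(crop,cv2.COLOR_RGB2HSV); m=((im[:,:,1]<120)&(im[:,:,2]>165)).astype(np.uint8)
    m=cv2.morphologyEx(m,cv2.MORPH_CLOSE,np.ones((19,19),np.uint8)); n,l,s,ce=cv2.connectedComponentsWithStats(m)
    k=1+np.argmax([s[i,4]-40*np.hypot(*(ce[i]-rad*K)) for i in range(1,n)])
    pts=cv2.findContours((l==k).astype(np.uint8),0,1)[0][0][:,0].astype(float)
    W=at_z(c,(pts+.5)/K-.5+[x0,y0],z)[:,:2].astype(np.float32)
    (cx,cy),(a,b),an=cv2.minAreaRect(W*1000); 
    if a<b: an+=90; a,b=b,a
    return round(cx/1000,4),round(cy/1000,4),round(np.radians(an)%np.pi,3),(round(a,1),round(b,1))
E
python3 - <<'E'
from h import *
T=bot.camera("top")
for P in([.575,.193],[.466,.304],[.439,.155],[.454,-.006]): print(toprect(T,P))
w=-.03
t=1.8
go([(.5765,.1928,.16,t-np.pi),(.5765,.1928,.16,t),(.5765,.1928,.08,t),(.5765,.1928,.02,t),(.5765,.1928,.12,t),(.6485,-.0562,.12,3.11)])
E
```

```text
(0.5779, 0.194, np.float64(1.812), (59.9, 34.6))
(0.4685, 0.3059, np.float64(2.829), (61.3, 33.9))
(0.4389, 0.154, np.float64(1.379), (59.8, 35.4))
(0.4542, -0.0045, np.float64(0.887), (60.4, 34.7))
t 16.9 pos [ 0.4375 -0.4006  0.1639] yaw 3.114 F [-0.  -0.2 -0.4] open 0.0548 grip 0 j7 2.39 j1 0.13
turn [-6.000e-01  1.000e-01 -1.047e+02] shift [-546.3 -270.2    3.9] rows 12.2
turn [ -0.  -0. 180.] shift [0. 0. 0.] rows 0.0
turn [0. 0. 0.] shift [ 0. -0. 80.] rows 1.6
turn [0. 0. 0.] shift [ 0. -0. 60.] rows 1.2
turn [0. 0. 0.] shift [   0.    0. -100.] rows 2.0
turn [ -0.    0.  -75.1] shift [ -79.8 -246.6   -0. ] rows 5.2
```

```bash
python3 -m jog '[{"translation":[-10.4,49.8,0],"rotation":[0,0,0],"grip":55},{"translation":[-10.4,49.8,0],"rotation":[0,0,0],"grip":55},{"translation":[-10.4,49.8,0],"rotation":[0,0,0],"grip":55},{"translation":[-10.4,49.8,0],"rotation":[0,0,0],"grip":55},{"translation":[-10.4,49.8,0],"rotation":[0,0,0],"grip":55}]'
python3 -m jog '[{"translation":[-10.4,49.8,0],"rotation":[0,0,0],"grip":55},{"translation":[-10.4,49.8,0],"rotation":[0,0,0],"grip":55},{"translation":[-10.4,49.8,0],"rotation":[0,0,0],"grip":55},{"translation":[-10.4,49.8,0],"rotation":[0,0,0],"grip":55},{"translation":[-10.4,49.8,0],"rotation":[0,0,0],"grip":55}]'
python3 -m jog '[{"translation":[-10.4,49.8,0],"rotation":[0,0,0],"grip":55},{"translation":[-10.4,49.8,0],"rotation":[0,0,0],"grip":55},{"translation":[0,0,0],"rotation":[0,0,9.3],"grip":55},{"translation":[0,0,0],"rotation":[0,0,9.3],"grip":55},{"translation":[0,0,0],"rotation":[0,0,9.3],"grip":55}]'
python3 -m jog '[{"translation":[0,0,10],"rotation":[0,0,9.3],"grip":55},{"translation":[0,0,10],"rotation":[0,0,9.3],"grip":55},{"translation":[0,0,10],"rotation":[0,0,9.3],"grip":55},{"translation":[0,0,10],"rotation":[0,0,9.3],"grip":55},{"translation":[0,0,0],"rotation":[0,0,9.3],"grip":55}]'
python3 - <<'E'
from h import *
go([(.578,.194,.08,1.812),(.578,.194,.021,1.812)])
E
```

```text
t: 17.48
position: [0.4945, -0.1493, 0.1592]
tool_rot: [0.044, 3.141, 0.001]
ft_force: [0.2, -0.4, 0.6]
opening: 0.0553
gripper_force: 0.0
t: 18.1
position: [0.5534, 0.0979, 0.1591]
tool_rot: [-0.044, -3.141, -0.0]
ft_force: [0.8, -0.7, 0.5]
opening: 0.0552
gripper_force: 0.0
t: 18.73
position: [0.5766, 0.1953, 0.1588]
tool_rot: [-0.808, -3.035, 0.001]
ft_force: [-0.0, -0.3, 0.1]
opening: 0.0548
gripper_force: 0.0
t: 19.35
position: [0.5759, 0.195, 0.1179]
tool_rot: [-1.94, -2.469, 0.003]
ft_force: [-0.0, -0.2, 0.2]
opening: 0.0546
gripper_force: 0.0
t 19.4 pos [0.5759 0.195  0.1179] yaw 1.810 F [-0.  -0.2  0.2] open 0.0546 grip 0 j7 -0.02 j1 -0.72
turn [-0.1  0.  -0.1] shift [-1.5  1.8 37.9] rows 0.8
turn [0. 0. 0.] shift [ 0. -0. 59.] rows 1.2
```

```bash
python3 -m jog '[{"translation":[-1,1.5,38],"rotation":[0,0,0],"grip":55},{"translation":[0,0,30],"rotation":[0,0,0],"grip":55},{"translation":[0,0,29],"rotation":[0,0,0],"grip":55},{"translation":[0,0,0],"rotation":[0,0,0],"grip":20},{"translation":[0,0,0],"rotation":[0,0,0],"grip":20}]' 40
python3 -m jog '[{"translation":[0,0,0],"rotation":[0,0,0],"grip":20},{"translation":[0,0,0],"rotation":[0,0,0],"grip":20},{"translation":[0,0,-40],"rotation":[0,0,0],"grip":20},{"translation":[0,0,-40],"rotation":[0,0,0],"grip":20},{"translation":[0,0,-40],"rotation":[0,0,0],"grip":20}]'
python3 -m jog '[{"translation":[0,0,0],"rotation":[0,0,-9.3],"grip":20},{"translation":[0,0,0],"rotation":[0,0,-9.3],"grip":20},{"translation":[0,0,0],"rotation":[0,0,-9.3],"grip":20},{"translation":[0,0,0],"rotation":[0,0,-9.3],"grip":20},{"translation":[0,0,0],"rotation":[0,0,-9.3],"grip":20}]'
python3 -m jog '[{"translation":[0,0,0],"rotation":[0,0,-9.3],"grip":20},{"translation":[0,0,0],"rotation":[0,0,-9.3],"grip":20},{"translation":[0,0,0],"rotation":[0,0,-9.3],"grip":20},{"translation":[0,0,0],"rotation":[0,0,0],"grip":20},{"translation":[0,0,0],"rotation":[0,0,0],"grip":20}]'
python3 - <<'E'
from h import *
go([(.6483,-.056,.13,3.1116),(.6483,-.056,.075,3.1116)])
E
```

```text
t: 19.98
position: [0.5793, 0.1948, 0.0232]
tool_rot: [1.934, 2.475, 0.002]
ft_force: [0.3, 0.7, -0.7]
opening: 0.0332
gripper_force: 44.5
t: 20.6
position: [0.5787, 0.1947, 0.1442]
tool_rot: [1.934, 2.475, 0.001]
ft_force: [0.9, 0.0, -1.2]
opening: 0.0327
gripper_force: 44.5
t: 21.22
position: [0.5788, 0.1947, 0.143]
tool_rot: [0.792, 3.039, 0.001]
ft_force: [-0.2, -0.8, -0.5]
opening: 0.0327
gripper_force: 44.7
t: 21.85
position: [0.5788, 0.1946, 0.1427]
tool_rot: [0.048, 3.141, 0.0]
ft_force: [0.7, 0.4, -0.7]
opening: 0.0326
gripper_force: 44.6
t 21.9 pos [0.5788 0.1946 0.1427] yaw 3.111 F [ 0.7  0.4 -0.7] open 0.0326 grip 45 j7 1.23 j1 -0.58
turn [ 0.  0. -0.] shift [ -77.  -248.4   12.7] rows 5.2
turn [0. 0. 0.] shift [ 0. -0. 55.] rows 1.1
```

```bash
python3 -m jog '[{"translation":[-15.4,-49.7,0],"rotation":[0,0,0],"grip":20},{"translation":[-15.4,-49.7,0],"rotation":[0,0,0],"grip":20},{"translation":[-15.4,-49.7,0],"rotation":[0,0,0],"grip":20},{"translation":[-15.4,-49.7,0],"rotation":[0,0,0],"grip":20},{"translation":[-15.4,-49.7,0],"rotation":[0,0,0],"grip":20}]'
python3 -m jog '[{"translation":[0,0,0],"rotation":[0,0,0],"grip":20},{"translation":[0,0,35],"rotation":[0,0,0],"grip":20},{"translation":[0,0,25],"rotation":[0,0,0],"grip":20},{"translation":[0,0,0],"rotation":[0,0,0],"grip":20},{"translation":[0,0,0],"rotation":[0,0,0],"grip":20}]'
python3 - <<'E'
from h import *
T=bot.camera("top");save(T,"p3",(325,180,405,250),9)
go([(.6483,-.056,.058,3.1116)])
E
```

```text
t: 22.48
position: [0.6491, -0.0573, 0.1426]
tool_rot: [0.047, 3.141, 0.0]
ft_force: [1.5, -0.5, -0.4]
opening: 0.0328
gripper_force: 44.6
t: 23.1
position: [0.6495, -0.0552, 0.0835]
tool_rot: [0.044, 3.14, 0.0]
ft_force: [0.6, 0.3, -0.0]
opening: 0.0331
gripper_force: 44.6
t 23.1 pos [ 0.6498 -0.0555  0.084 ] yaw 3.114 F [ 0.3  0.2 -0.6] open 0.0328 grip 45 j7 1.71 j1 -0.24
turn [0.  0.1 0.1] shift [ 1.5 -0.6 26. ] rows 0.5
```

View pics/p3.png

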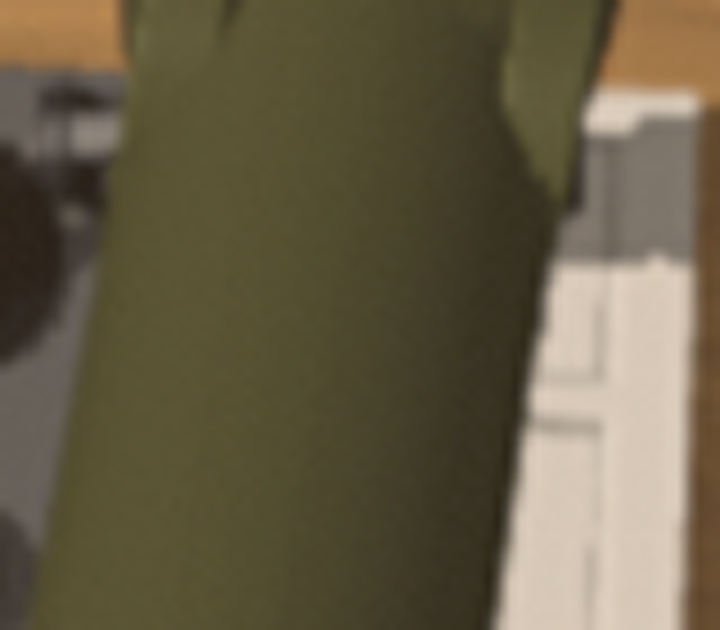

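```bash
python3 -m jog '[{"translation":[1.2,-0.5,5],"rotation":[0,0,0],"grip":20},{"translation":[0,0,4],"rotation":[0,0,0],"grip":20},{"translation":[0,0,3],"rotation":[0,0,0],"grip":20},{"translation":[0,0,3],"rotation":[0,0,0],"grip":20},{"translation":[0,0,0],"rotation":[0,0,0],"grip":20}]'
python3 -m jog '[{"translation":[0,0,3],"rotation":[0,0,0],"grip":20},{"translation":[0,0,3],"rotation":[0,0,0],"grip":20},{"translation":[0,0,3],"rotation":[0,0,0],"grip":20},{"translation":[0,0,2],"rotation":[0,0,0],"grip":20},{"translation":[0,0,0],"rotation":[0,0,0],"grip":20}]'
python3 - <<'E'
from h import *
go([(.6483,-.056,.058,3.1116)])
E
```

```text
t: 23.78
position: [0.6475, -0.0562, 0.067]
tool_rot: [-0.044, -3.141, -0.0]
ft_force: [1.2, 0.9, -1.2]
opening: 0.0327
gripper_force: 44.6
t: 24.4
position: [0.6476, -0.0561, 0.057]
tool_rot: [0.044, 3.141, 0.001]
ft_force: [-2.5, 2.0, 5.5]
opening: 0.0331
gripper_force: 45.1
t 24.4 pos [ 0.6476 -0.0561  0.057 ] yaw 3.114 F [-2.5  2.   5.5] open 0.0331 grip 45 j7 1.72 j1 -0.23
turn [0.  0.  0.1] shift [-0.7  0.1 -1. ] rows 0.0
```

```bash
python3 -m jog '[{"translation":[0,0,0],"rotation":[0,0,0],"grip":50},{"translation":[0,0,0],"rotation":[0,0,0],"grip":50},{"translation":[0,0,0],"rotation":[0,0,0],"grip":50},{"translation":[0,0,-40],"rotation":[0,0,0],"grip":50},{"translation":[0,0,-40],"rotation":[0,0,0],"grip":50}]'
python3 - <<'E'
from h import *
w=1.379
go([(.4389,.154,.15,w),(.4389,.154,.021,w)])
E
```

```text
t: 25.02
position: [0.647, -0.0565, 0.1366]
tool_rot: [-0.044, -3.14, 0.0]
ft_force: [0.1, -0.2, -0.1]
opening: 0.0498
gripper_force: 0.0
t 25.0 pos [ 0.647  -0.0565  0.1366] yaw 3.113 F [ 0.1 -0.2 -0.1] open 0.0498 grip 0 j7 1.70 j1 -0.25
turn [-0.1 -0.  99.4] shift [ 166.9 -244.4  -13.4] rows 5.9
turn [0. 0. 0.] shift [ -0.  -0. 129.] rows 2.6
```

```bash
python3 -m jog '[{"translation":[35.7,34.1,-3],"rotation":[0,0,0],"grip":55},{"translation":[35.7,34.1,-3],"rotation":[0,0,0],"grip":55},{"translation":[35.7,34.1,0],"rotation":[0,0,0],"grip":55},{"translation":[35.7,34.1,0],"rotation":[0,0,0],"grip":55},{"translation":[35.7,34.1,0],"rotation":[0,0,0],"grip":55}]'
python3 -m jog '[{"translation":[35.7,34.1,0],"rotation":[0,0,0],"grip":55},{"translation":[0,0,0],"rotation":[0,0,9.9],"grip":55},{"translation":[0,0,0],"rotation":[0,0,9.9],"grip":55},{"translation":[0,0,0],"rotation":[0,0,9.9],"grip":55},{"translation":[0,0,0],"rotation":[0,0,9.9],"grip":55}]'
python3 -m jog '[{"translation":[0,0,0],"rotation":[0,0,9.9],"grip":55},{"translation":[0,0,0],"rotation":[0,0,9.9],"grip":55},{"translation":[0,0,0],"rotation":[0,0,9.9],"grip":55},{"translation":[0,0,0],"rotation":[0,0,9.9],"grip":55},{"translation":[0,0,0],"rotation":[0,0,9.9],"grip":55}]'
python3 -m jog '[{"translation":[0,0,20],"rotation":[0,0,9.9],"grip":55},{"translation":[0,0,20],"rotation":[0,0,0],"grip":55},{"translation":[0,0,0],"rotation":[0,0,0],"grip":55},{"translation":[0,0,0],"rotation":[0,0,0],"grip":55},{"translation":[0,0,0],"rotation":[0,0,0],"grip":55}]'
python3 - <<'E'
from h import *
T=bot.camera("top");print("p3",toprect(T,[.6483,-.0562],.07,rad=20))
w=1.379
go([(.4389,.154,.1,w),(.4389,.154,.021,w)])
E
```

```text
t: 25.65
position: [0.4727, 0.1201, 0.1424]
tool_rot: [0.044, 3.141, 0.0]
ft_force: [0.6, 0.8, -0.1]
opening: 0.055
gripper_force: 0.0
t: 26.28
position: [0.4391, 0.154, 0.1424]
tool_rot: [1.114, 2.937, 0.0]
ft_force: [-0.5, 0.0, 0.1]
opening: 0.0546
gripper_force: 0.0
t: 26.9
position: [0.4392, 0.154, 0.1424]
tool_rot: [2.242, 2.201, 0.0]
ft_force: [0.3, -0.5, -0.5]
opening: 0.055
gripper_force: 0.0
t: 27.52
position: [0.4398, 0.1544, 0.1033]
tool_rot: [2.417, 2.006, 0.003]
ft_force: [0.3, 0.3, 0.6]
opening: 0.0552
gripper_force: 0.0
p3 (0.6482, -0.0569, np.float64(0.009), (88.7, 88.1))
t 27.6 pos [0.4397 0.1544 0.1032] yaw 1.386 F [-0.1  0.2  0.2] open 0.0548 grip 0 j7 -0.57 j1 -0.59
turn [ 0.1 -0.1  0.4] shift [-0.6 -0.7  3.2] rows 0.1
turn [0. 0. 0.] shift [-0. -0. 79.] rows 1.6
```

```bash
python3 -m jog '[{"translation":[-0.5,-0.5,38],"rotation":[0,0,0.4],"grip":55},{"translation":[0,0,32],"rotation":[0,0,0],"grip":55},{"translation":[0,0,11],"rotation":[0,0,0],"grip":55},{"translation":[0,0,0],"rotation":[0,0,0],"grip":20},{"translation":[0,0,0],"rotation":[0,0,0],"grip":20}]' 40
python3 -m jog '[{"translation":[0,0,0],"rotation":[0,0,0],"grip":20},{"translation":[0,0,0],"rotation":[0,0,0],"grip":20},{"translation":[0,0,-40],"rotation":[0,0,0],"grip":20},{"translation":[0,0,-40],"rotation":[0,0,0],"grip":20},{"translation":[0,0,-40],"rotation":[0,0,0],"grip":20}]'
python3 -m jog '[{"translation":[0,0,0],"rotation":[0,0,-9.9],"grip":20},{"translation":[0,0,0],"rotation":[0,0,-9.9],"grip":20},{"translation":[0,0,0],"rotation":[0,0,-9.9],"grip":20},{"translation":[0,0,0],"rotation":[0,0,-9.9],"grip":20},{"translation":[0,0,0],"rotation":[0,0,-9.9],"grip":20}]'
python3 -m jog '[{"translation":[0,0,0],"rotation":[0,0,-9.9],"grip":20},{"translation":[0,0,0],"rotation":[0,0,-9.9],"grip":20},{"translation":[0,0,0],"rotation":[0,0,-9.9],"grip":20},{"translation":[0,0,0],"rotation":[0,0,-9.9],"grip":20},{"translation":[0,0,0],"rotation":[0,0,-9.9],"grip":20}]'
cat >> h.py <<'E'
def seat(c,P):
    u,v=px(c,[P[0],P[1],.07])[0]; r=20;x0,y0=int(u)-r,int(v)-r;K=6
    im=cv2.cvtColor(cv2.resize(c["pixels"][y0:y0+2*r,x0:x0+2*r],None,fx=K,fy=K,interpolation=cv2.INTER_LINEAR),cv2.COLOR_RGB2HSV)
    m=((im[:,:,1]>62)&(im[:,:,2]>140)).astype(np.uint8); m=cv2.morphologyEx(m,cv2.MORPH_CLOSE,np.ones((15,15),np.uint8)); m=cv2.morphologyEx(m,cv2.MORPH_OPEN,np.ones((25,25),np.uint8))
    out=[]
    for k in cv2.findContours(m,0,1)[0]:
        if cv2.contourArea(k)<2000: continue
        W=at_z(c,(k[:,0]+.5)/K-.5+[x0,y0],.07)[:,:2].astype(np.float32); (x,y),(a,b),an=cv2.minAreaRect(W*1000)
        if a<b: an+=90;a,b=b,a
        out.append((round(x,1),round(y,1),round(float((np.radians(an)+1.57)%np.pi-1.57),3),round(a,1),round(b,1)))
    return out
E
python3 - <<'E'
from h import *
T=bot.camera("top");print("p3",seat(T,[.6483,-.0562]))
go([(.5703,-.0538,.13,3.1116),(.5703,-.0538,.058,3.1116)])
E
```

```text
t: 28.2
position: [0.4397, 0.1542, 0.0227]
tool_rot: [2.424, 1.998, 0.004]
ft_force: [-0.3, -0.0, -1.1]
opening: 0.033
gripper_force: 41.4
t: 28.82
position: [0.4384, 0.1537, 0.1428]
tool_rot: [2.424, 1.998, 0.001]
ft_force: [0.4, 0.7, -0.3]
opening: 0.0329
gripper_force: 41.4
t: 29.45
position: [0.4385, 0.1537, 0.1415]
tool_rot: [1.357, 2.833, 0.001]
ft_force: [-0.5, 0.2, -0.3]
opening: 0.033
gripper_force: 41.3
t: 30.08
position: [0.4384, 0.1537, 0.1415]
tool_rot: [0.046, 3.141, 0.0]
ft_force: [-0.4, 0.7, -0.1]
opening: 0.0326
gripper_force: 41.3
p3 [(645.8, -56.7, -0.032, 62.9, 36.6), (692.4, -53.7, -1.552, 93.8, 12.8)]
t 30.1 pos [0.4384 0.1537 0.1415] yaw 3.117 F [-0.5 -0.6  0.1] open 0.0323 grip 41 j7 1.15 j1 -0.60
turn [0.  0.  0.3] shift [-138.  -203.5   11.5] rows 4.9
turn [0. 0. 0.] shift [ 0. -0. 72.] rows 1.4
```

```bash
python3 -m jog '[{"translation":[-27.6,-40.7,0],"rotation":[0,0,0.3],"grip":20},{"translation":[-27.6,-40.7,0],"rotation":[0,0,0],"grip":20},{"translation":[-27.6,-40.7,0],"rotation":[0,0,0],"grip":20},{"translation":[-27.6,-40.7,0],"rotation":[0,0,0],"grip":20},{"translation":[-27.6,-40.7,0],"rotation":[0,0,0],"grip":20}]'
python3 -m jog '[{"translation":[0,0,0],"rotation":[0,0,0],"grip":20},{"translation":[0,0,35],"rotation":[0,0,0],"grip":20},{"translation":[0,0,23],"rotation":[0,0,0],"grip":20},{"translation":[0,0,0],"rotation":[0,0,0],"grip":20},{"translation":[0,0,0],"rotation":[0,0,0],"grip":20}]'
python3 - <<'E'
from h import *
go([(.5703,-.0538,.058,3.1116)])
E
```

```text
t: 30.75
position: [0.5692, -0.0562, 0.1416]
tool_rot: [0.067, 3.14, 0.0]
ft_force: [1.2, 0.5, -0.5]
opening: 0.0331
gripper_force: 41.4
t: 31.38
position: [0.569, -0.0544, 0.0844]
tool_rot: [0.063, 3.14, 0.001]
ft_force: [0.0, 0.7, 0.3]
opening: 0.0328
gripper_force: 41.4
t 31.4 pos [ 0.569  -0.0544  0.0844] yaw 3.101 F [0.  0.7 0.3] open 0.0328 grip 41 j7 1.69 j1 -0.32
turn [ 0.   0.1 -0.6] shift [-1.3  0.6 26.4] rows 0.5
```

```bash
python3 -m jog '[{"translation":[-1.3,0.5,5],"rotation":[0,0,-0.5],"grip":20},{"translation":[0,0,4],"rotation":[0,0,0],"grip":20},{"translation":[0,0,3],"rotation":[0,0,0],"grip":20},{"translation":[0,0,3],"rotation":[0,0,0],"grip":20},{"translation":[0,0,0],"rotation":[0,0,0],"grip":20}]'
python3 -m jog '[{"translation":[0,0,3],"rotation":[0,0,0],"grip":20},{"translation":[0,0,3],"rotation":[0,0,0],"grip":20},{"translation":[0,0,3],"rotation":[0,0,0],"grip":20},{"translation":[0,0,2.5],"rotation":[0,0,0],"grip":20},{"translation":[0,0,0],"rotation":[0,0,0],"grip":20}]'
```

```text
t: 32.0
position: [0.5702, -0.0545, 0.0717]
tool_rot: [0.05, 3.141, 0.002]
ft_force: [-7.9, 2.0, 20.7]
opening: 0.0329
gripper_force: 43.7
t: 32.62
position: [0.5751, -0.0552, 0.0688]
tool_rot: [0.049, 3.131, 0.004]
ft_force: [-18.5, 1.5, 62.4]
opening: 0.0326
gripper_force: 59.7
```

```bash
python3 -m jog '[{"translation":[0,0,-6],"rotation":[0,0,0],"grip":20},{"translation":[0,0,-10],"rotation":[0,0,0],"grip":20},{"translation":[0,0,-10],"rotation":[0,0,0],"grip":20},{"translation":[0,0,0],"rotation":[0,0,0],"grip":20},{"translation":[0,0,0],"rotation":[0,0,0],"grip":20}]'
python3 - <<'E'
from h import *
c=bot.camera('side');save(c,'s2',(290,180,410,280),6)
go([(.5703,-.0538,.084,3.1116)])
E
```

```text
t: 33.25
position: [0.5692, -0.0544, 0.082]
tool_rot: [-0.049, -3.14, 0.0]
ft_force: [0.1, -0.8, -1.0]
opening: 0.0326
gripper_force: 49.4
t 33.3 pos [ 0.5691 -0.0545  0.082 ] yaw 3.110 F [-0.2 -0.4 -0.6] open 0.0327 grip 49 j7 1.70 j1 -0.31
turn [-0.  -0.1 -0.1] shift [-1.1  0.7 -2. ] rows 0.0
```

View pics/s2.png

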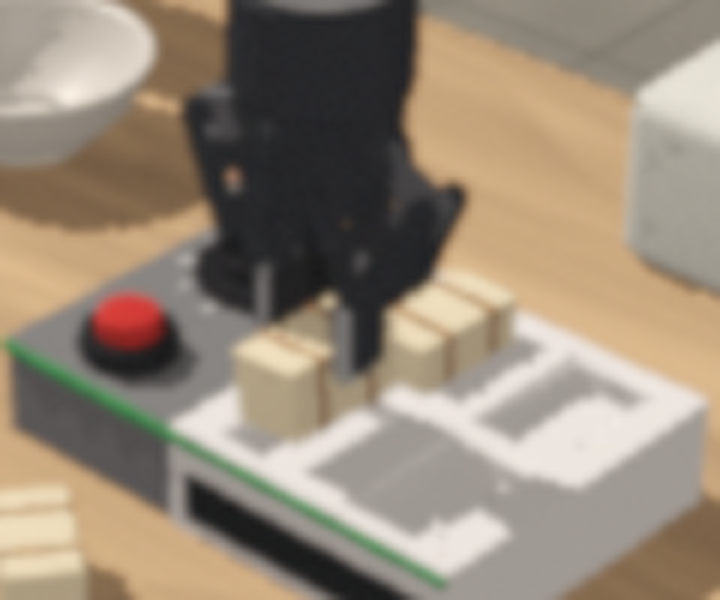

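```bash
python3 -m jog '[{"translation":[2,0.3,0],"rotation":[0,0,0],"grip":20},{"translation":[0,0,4],"rotation":[0,0,0],"grip":20},{"translation":[0,0,4],"rotation":[0,0,0],"grip":20},{"translation":[0,0,4],"rotation":[0,0,0],"grip":20},{"translation":[0,0,0],"rotation":[0,0,0],"grip":20}]'
```

```text
t: 33.92
position: [0.568, -0.0541, 0.0711]
tool_rot: [0.05, 3.141, 0.0]
ft_force: [-0.4, 0.3, 2.3]
opening: 0.0331
gripper_force: 49.6
```

```bash
python3 -m jog '[{"translation":[0,0,2],"rotation":[0,0,0],"grip":20},{"translation":[0,0,1],"rotation":[0,0,0],"grip":20},{"translation":[0,0,0],"rotation":[0,0,0],"grip":20},{"translation":[0,0,0],"rotation":[0,0,0],"grip":20},{"translation":[0,0,0],"rotation":[0,0,0],"grip":20}]'
python3 -c "
from h import *
print(bot.state()['moment'])"
```

```text
t: 34.55
position: [0.5686, -0.0541, 0.0702]
tool_rot: [0.05, 3.14, 0.002]
ft_force: [-4.1, 0.4, 15.3]
opening: 0.0328
gripper_force: 51.0
[ 0.19154913  1.17777633 -0.03256892]
```

```bash
python3 -m jog '[{"translation":[0,0,-3],"rotation":[0,0,0],"grip":20},{"translation":[0,0,-2],"rotation":[0,0,0],"grip":20},{"translation":[0,0,0],"rotation":[0,0,0],"grip":20},{"translation":[0,0,0],"rotation":[0,0,0],"grip":20},{"translation":[0,0,0],"rotation":[0,0,0],"grip":20}]'
cat > ov.py <<'E'
from h import *
import sys
def overlay(name,tcp,yaw,dz=-.022,box=(300,190,420,290),s=6.6,cam="side",F=(.6098,-.039,-.03)):
    c=bot.camera(cam); im=cv2.resize(c["pixels"][box[1]:box[3],box[0]:box[2]][:,:,::-1],None,fx=s,fy=s,interpolation=cv2.INTER_CUBIC)
    def poly(P,col):
        q=(px(c,P)-[box[0],box[1]]+.5)*s-.5; cv2.polylines(im,[q.round().astype(np.int32)],True,col,1,cv2.LINE_AA)
    Rf=R.from_euler("z",F[2]).as_matrix(); f=np.array([F[0],F[1],0])
    r=lambda cx,cy,a,b,z:np.array([[cx-a,cy-b,z],[cx+a,cy-b,z],[cx+a,cy+b,z],[cx-a,cy+b,z]])
    for l in((-.039,-.084),(-.039,-.016),(.039,-.084),(.039,-.016)): poly(r(*l,.035,.022,.05)@Rf.T+f,(0,0,255))
    poly(r(0,0,.0825,.125,.05)@Rf.T+f,(0,0,255))
    if tcp is not None:
        Rb=R.from_euler("z",yaw).as_matrix()
        for z in(0,.034): poly(r(0,0,.03,.017,tcp[2]+dz+z)@Rb.T+[tcp[0],tcp[1],0],(0,255,0))
    cv2.imwrite("pics/%s.png"%name,im)
if __name__=="__main__":
    s=bot.state(); M=R.from_rotvec(s["tool_rot"]).as_matrix(); overlay("ov1",s["position"],np.arctan2(M[1,0],M[0,0])); print(s["position"],s["moment"],s["ft_force"])
E
python3 ov.py
```

```text
t: 35.17
position: [0.5676, -0.0541, 0.0725]
tool_rot: [-0.049, -3.141, 0.0]
ft_force: [-0.5, 0.7, -0.6]
opening: 0.0325
gripper_force: 49.4
[ 0.56761598 -0.05413003  0.07251995] [-0.03390991  0.00079645  0.01377924] [-0.49516336  0.73002918 -0.58342854]
```

View pics/ov1.png

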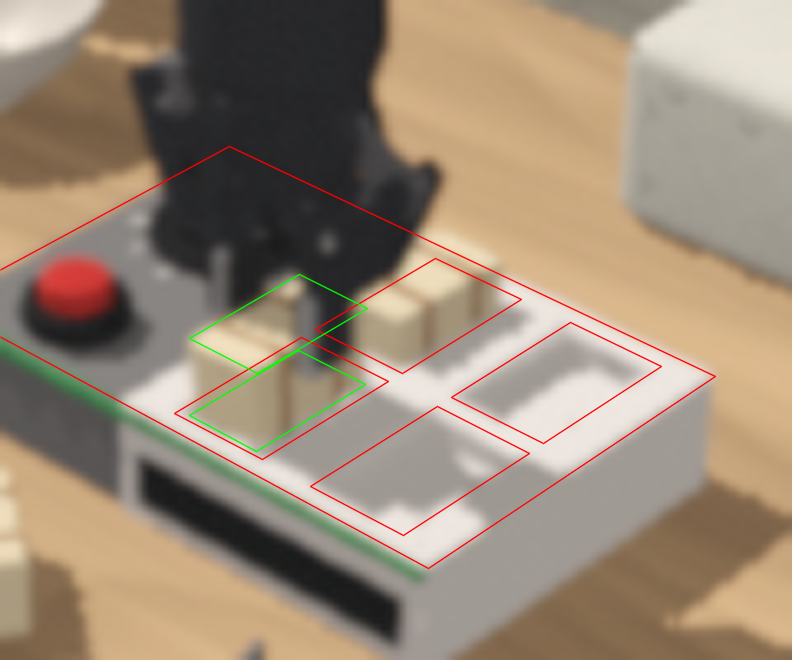

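```bash
python3 -m jog '[{"translation":[0,0,-35],"rotation":[0,0,0],"grip":20},{"translation":[0,0,-35],"rotation":[0,0,0],"grip":20},{"translation":[25,45.5,0],"rotation":[0,0,0],"grip":20},{"translation":[25,45.5,0],"rotation":[0,0,0],"grip":20},{"translation":[25,45.5,0],"rotation":[0,0,0],"grip":20}]'
python3 -m jog '[{"translation":[25,45.5,0],"rotation":[0,0,0],"grip":20},{"translation":[0,0,40],"rotation":[0,0,0],"grip":20},{"translation":[0,0,40],"rotation":[0,0,0],"grip":20},{"translation":[0,0,30],"rotation":[0,0,0],"grip":20},{"translation":[0,0,0],"rotation":[0,0,0],"grip":20}]'
python3 - <<'E'
from h import *
go([(.47,.13,.023,3.1116)])
E
```

```text
t: 35.85
position: [0.4964, 0.0859, 0.143]
tool_rot: [0.05, 3.141, 0.001]
ft_force: [0.6, 0.7, -1.4]
opening: 0.0327
gripper_force: 49.4
t: 36.48
position: [0.4714, 0.1301, 0.0308]
tool_rot: [-0.049, -3.136, 0.004]
ft_force: [0.3, -1.3, -0.7]
opening: 0.0328
gripper_force: 49.4
t 36.5 pos [0.4714 0.1301 0.0308] yaw 3.110 F [ 0.3 -1.3 -0.7] open 0.0328 grip 49 j7 1.27 j1 -0.58
turn [-0.1 -0.3 -0.1] shift [ 1.4 -0.1  7.8] rows 0.2
```

```bash
python3 -m jog '[{"translation":[0,0,2],"rotation":[0,0,0],"grip":20},{"translation":[0,0,2],"rotation":[0,0,0],"grip":20},{"translation":[0,0,0],"rotation":[0,0,0],"grip":20},{"translation":[0,0,0],"rotation":[0,0,0],"grip":20},{"translation":[0,0,0],"rotation":[0,0,0],"grip":20}]'
python3 -m jog '[{"translation":[0,0,2],"rotation":[0,0,0],"grip":20},{"translation":[0,0,1],"rotation":[0,0,0],"grip":20},{"translation":[0,0,0],"rotation":[0,0,0],"grip":20},{"translation":[0,0,0],"rotation":[0,0,0],"grip":20},{"translation":[0,0,0],"rotation":[0,0,0],"grip":20}]'
```

```text
t: 37.1
position: [0.4737, 0.1309, 0.0291]
tool_rot: [0.049, 3.141, 0.0]
ft_force: [0.7, 0.8, -1.2]
opening: 0.033
gripper_force: 49.4
t: 37.72
position: [0.4736, 0.1309, 0.0258]
tool_rot: [0.049, 3.141, 0.0]
ft_force: [0.2, 1.1, -1.2]
opening: 0.0327
gripper_force: 49.4
```

```bash
python3 -m jog '[{"translation":[0,0,2],"rotation":[0,0,0],"grip":20},{"translation":[0,0,1],"rotation":[0,0,0],"grip":20},{"translation":[0,0,0],"rotation":[0,0,0],"grip":20},{"translation":[0,0,0],"rotation":[0,0,0],"grip":20},{"translation":[0,0,0],"rotation":[0,0,0],"grip":20}]'
python3 -m jog '[{"translation":[0,0,1],"rotation":[0,0,0],"grip":20},{"translation":[0,0,1],"rotation":[0,0,0],"grip":20},{"translation":[0,0,0],"rotation":[0,0,0],"grip":20},{"translation":[0,0,0],"rotation":[0,0,0],"grip":20},{"translation":[0,0,0],"rotation":[0,0,0],"grip":20}]'
```

```text
t: 38.35
position: [0.4736, 0.1309, 0.0229]
tool_rot: [0.049, 3.141, 0.0]
ft_force: [-0.3, 0.1, -0.3]
opening: 0.0332
gripper_force: 49.4
t: 38.98
position: [0.4737, 0.1309, 0.0218]
tool_rot: [-0.049, -3.141, -0.0]
ft_force: [-3.5, -1.5, 8.3]
opening: 0.0327
gripper_force: 50.0
```

```bash
python3 -m jog '[{"translation":[0,0,0],"rotation":[0,0,0],"grip":55},{"translation":[0,0,0],"rotation":[0,0,0],"grip":55},{"translation":[0,0,0],"rotation":[0,0,0],"grip":55},{"translation":[0,0,-40],"rotation":[0,0,0],"grip":55},{"translation":[0,0,-40],"rotation":[0,0,0],"grip":55}]'
python3 -m jog '[{"translation":[0,0,-20],"rotation":[0,0,0],"grip":55},{"translation":[0,50,0],"rotation":[0,0,0],"grip":55},{"translation":[0,50,0],"rotation":[0,0,0],"grip":55},{"translation":[0,50,0],"rotation":[0,0,0],"grip":55},{"translation":[0,0,0],"rotation":[0,0,0],"grip":55}]'
python3 - <<'E'
from h import *
from ov import overlay
T=bot.camera("top")
for P in([.473,.131],[.466,.304],[.454,-.006]): print(toprect(T,P))
print(seat(T,[.6483,-.0562]))
overlay("ov2",None,0,box=(285,175,405,265),s=6.6,cam="top",F=(.6098,-.039,-.03))
E
```

```text
t: 39.6
position: [0.473, 0.1307, 0.1012]
tool_rot: [-0.049, -3.14, 0.001]
ft_force: [0.4, -0.3, 0.4]
opening: 0.0548
gripper_force: 0.0
t: 40.22
position: [0.4768, 0.2859, 0.1205]
tool_rot: [-0.038, -3.141, -0.003]
ft_force: [0.1, -1.3, -0.5]
opening: 0.055
gripper_force: 0.0
(0.4586, 0.1283, np.float64(3.062), (36.7, 34.3))
(0.458, 0.2942, np.float64(2.583), (12.3, 6.8))
(0.4541, -0.0048, np.float64(0.898), (61.2, 34.8))
[(645.8, -56.9, -0.032, 62.9, 37.0), (692.4, -53.7, -1.552, 93.8, 12.8)]
```

View pics/ov2.png

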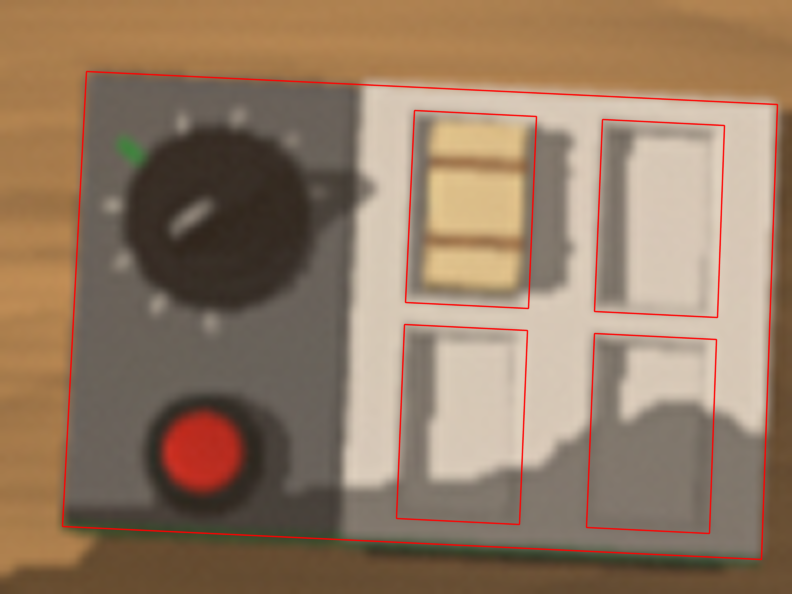

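Run:
```python
from h import *
T=bot.camera("top");S=bot.camera("side")
save(T,"b2",(225,255,305,315),8)
for n,c in(("t",T),("s",S)):
  for d in bot.silhouettes("block0",c):
    m=d["mask"];v,u=np.nonzero(m);P=at_z(c,[u.mean(),v.mean()],.025)[0]
    if np.hypot(P[0]-.47,P[1]-.13)<.04: print(n,P[:2],len(u),fit([c],[m],(.06,.034,.034),0,P[:2]))
```

```text
t [0.47050133 0.12718039] 378 (array([0.47073307, 0.12738952, 3.10964627]), np.float64(0.0656400684398818))
s [0.46158447 0.11828484] 410 (array([0.47035223, 0.12756523, 3.24160499]), np.float64(0.12126915837590746))
```

View pics/b2.png

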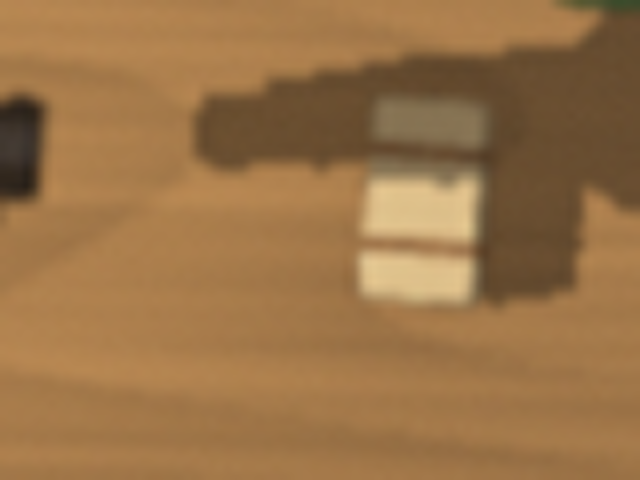

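```bash
python3 -m jog '[{"translation":[0,-52,0],"rotation":[0,0,0],"grip":55},{"translation":[0,-52,0],"rotation":[0,0,0],"grip":55},{"translation":[1.5,-52,0],"rotation":[0,0,0],"grip":55},{"translation":[0,0,20],"rotation":[0,0,0],"grip":55},{"translation":[0,0,0],"rotation":[0,0,0],"grip":55}]' 40
python3 - <<'E'
from h import *
go([(.472,.1307,.022,3.1116)])
E
```

```text
t: 41.15
position: [0.4708, 0.1233, 0.1]
tool_rot: [-0.054, -3.139, 0.001]
ft_force: [-0.6, -0.5, -0.8]
opening: 0.0551
gripper_force: 0.0
t 41.1 pos [0.4708 0.1233 0.1   ] yaw 3.107 F [-0.6 -0.5 -0.8] open 0.0551 grip 0 j7 1.25 j1 -0.58
turn [-0.  -0.1 -0.2] shift [-1.   7.4 78. ] rows 1.6
```

```bash
python3 -m jog '[{"translation":[-1,7,30],"rotation":[0,0,0],"grip":55},{"translation":[0,0,28],"rotation":[0,0,0],"grip":55},{"translation":[0,0,20],"rotation":[0,0,0],"grip":55},{"translation":[0,0,0],"rotation":[0,0,0],"grip":55},{"translation":[0,0,0],"rotation":[0,0,0],"grip":55}]' 40
python3 -m jog '[{"translation":[0,0,0],"rotation":[0,0,0],"grip":20},{"translation":[0,0,0],"rotation":[0,0,0],"grip":20},{"translation":[0,0,0],"rotation":[0,0,0],"grip":20},{"translation":[0,0,-40],"rotation":[0,0,0],"grip":20},{"translation":[0,0,-40],"rotation":[0,0,0],"grip":20}]'
python3 - <<'E'
from h import *
go([(.5705,-.0518,.12,3.1116)])
E
```

```text
t: 41.78
position: [0.4739, 0.1325, 0.024]
tool_rot: [0.049, 3.14, 0.001]
ft_force: [0.6, 0.4, -0.3]
opening: 0.0549
gripper_force: 0.0
t: 42.4
position: [0.4726, 0.1317, 0.1036]
tool_rot: [-0.05, -3.14, 0.001]
ft_force: [1.2, 1.2, -1.6]
opening: 0.0328
gripper_force: 40.1
t 42.4 pos [0.4726 0.1317 0.1036] yaw 3.110 F [ 1.2  1.2 -1.6] open 0.0328 grip 40 j7 1.24 j1 -0.59
turn [-0.  -0.1 -0.1] shift [-103.4 -180.5  -16.4] rows 4.2
```

```bash
python3 -m jog '[{"translation":[-25.9,-45.1,-10],"rotation":[0,0,0],"grip":20},{"translation":[-25.9,-45.1,-6],"rotation":[0,0,0],"grip":20},{"translation":[-25.9,-45.1,0],"rotation":[0,0,0],"grip":20},{"translation":[-25.9,-45.1,0],"rotation":[0,0,0],"grip":20},{"translation":[0,0,0],"rotation":[0,0,0],"grip":20}]'
python3 -m jog '[{"translation":[0,0,20],"rotation":[0,0,0],"grip":20},{"translation":[0,0,18],"rotation":[0,0,0],"grip":20},{"translation":[0,0,0],"rotation":[0,0,0],"grip":20},{"translation":[0,0,0],"rotation":[0,0,0],"grip":20},{"translation":[0,0,0],"rotation":[0,0,0],"grip":20}]'
python3 - <<'E'
from h import *
go([(.5708,-.0518,.075,3.1116)])
E
```

```text
t: 43.02
position: [0.5718, -0.0573, 0.1191]
tool_rot: [0.061, 3.14, -0.005]
ft_force: [0.2, 0.8, -0.4]
opening: 0.0331
gripper_force: 40.1
t: 43.65
position: [0.5716, -0.0515, 0.0817]
tool_rot: [0.049, 3.14, 0.0]
ft_force: [0.2, 0.0, -0.7]
opening: 0.0329
gripper_force: 40.1
t 43.6 pos [ 0.5716 -0.0515  0.0817] yaw 3.110 F [ 0.2  0.  -0.7] open 0.0329 grip 40 j7 1.70 j1 -0.33
turn [ 0.   0.1 -0.1] shift [ 0.8 -0.3  6.7] rows 0.1
```

```bash
python3 -m jog '[{"translation":[0.5,0,4],"rotation":[0,0,0],"grip":20},{"translation":[0,0,4],"rotation":[0,0,0],"grip":20},{"translation":[0,0,2],"rotation":[0,0,0],"grip":20},{"translation":[0,0,0],"rotation":[0,0,0],"grip":20},{"translation":[0,0,0],"rotation":[0,0,0],"grip":20}]'
python3 -c "
from h import *
print(bot.state()['moment'])"
```

```text
t: 44.28
position: [0.572, -0.0517, 0.0726]
tool_rot: [0.049, 3.138, 0.001]
ft_force: [-0.5, -0.9, 8.4]
opening: 0.0329
gripper_force: 41.3
[0.09720907 0.37435537 0.05387345]
```

```bash
python3 -m jog '[{"translation":[0,0,-4],"rotation":[0,0,0],"grip":20},{"translation":[-3.5,0,0],"rotation":[0,0,0],"grip":20},{"translation":[0,0,4],"rotation":[0,0,0],"grip":20},{"translation":[0,0,2],"rotation":[0,0,0],"grip":20},{"translation":[0,0,0],"rotation":[0,0,0],"grip":20}]'
python3 -c "
from h import *
print(bot.state()['moment'])"
```

```text
t: 44.9
position: [0.5735, -0.0518, 0.0682]
tool_rot: [-0.049, -3.14, 0.0]
ft_force: [0.0, -0.3, -1.1]
opening: 0.0331
gripper_force: 40.3
[ 0.03084788 -0.01819163  0.01876984]
```

```bash
python3 -m jog '[{"translation":[0,0,3],"rotation":[0,0,0],"grip":20},{"translation":[0,0,3],"rotation":[0,0,0],"grip":20},{"translation":[0,0,2],"rotation":[0,0,0],"grip":20},{"translation":[0,0,1.5],"rotation":[0,0,0],"grip":20},{"translation":[0,0,0],"rotation":[0,0,0],"grip":20}]'
python3 -c "
from h import *
print(bot.state()['moment'])"
```

```text
t: 45.52
position: [0.5737, -0.0517, 0.0605]
tool_rot: [-0.05, -3.14, -0.001]
ft_force: [-4.2, 1.3, 8.1]
opening: 0.0325
gripper_force: 41.3
[0.09602327 0.91442015 0.00281354]
```

```bash
python3 -m jog '[{"translation":[0,0,0],"rotation":[0,0,0],"grip":50},{"translation":[0,0,0],"rotation":[0,0,0],"grip":50},{"translation":[0,0,0],"rotation":[0,0,0],"grip":50},{"translation":[0,0,-40],"rotation":[0,0,0],"grip":50},{"translation":[0,0,-40],"rotation":[0,0,0],"grip":50}]'
python3 -m jog '[{"translation":[39.5,15.1,0],"rotation":[0,0,0],"grip":55},{"translation":[39.5,15.1,0],"rotation":[0,0,0],"grip":55},{"translation":[39.5,15.1,0],"rotation":[0,0,0],"grip":55},{"translation":[0,0,0],"rotation":[0,0,10.6],"grip":55},{"translation":[0,0,0],"rotation":[0,0,10.6],"grip":55}]'
python3 -m jog '[{"translation":[0,0,0],"rotation":[0,0,10.6],"grip":55},{"translation":[0,0,0],"rotation":[0,0,10.6],"grip":55},{"translation":[0,0,0],"rotation":[0,0,10.6],"grip":55},{"translation":[0,0,0],"rotation":[0,0,10.6],"grip":55},{"translation":[0,0,0],"rotation":[0,0,10.6],"grip":55}]'
python3 -m jog '[{"translation":[0,0,0],"rotation":[0,0,10.6],"grip":55},{"translation":[0,0,0],"rotation":[0,0,10.6],"grip":55},{"translation":[0,0,0],"rotation":[0,0,10.6],"grip":55},{"translation":[0,0,0],"rotation":[0,0,10.6],"grip":55},{"translation":[0,0,0],"rotation":[0,0,10.6],"grip":55}]'
python3 -m jog '[{"translation":[0,0,20],"rotation":[0,0,0],"grip":55},{"translation":[0,0,20],"rotation":[0,0,0],"grip":55},{"translation":[0,0,0],"rotation":[0,0,0],"grip":55},{"translation":[0,0,0],"rotation":[0,0,0],"grip":55},{"translation":[0,0,0],"rotation":[0,0,0],"grip":55}]'
python3 - <<'E'
from h import *
T=bot.camera("top");
print(seat(T,[.6483,-.0562]),seat(T,[.5703,-.0538]),toprect(T,[.4685,.3059]))
go([(.4566,-.0028,.08,.89),(.4566,-.0028,.023,.89)])
E
```

```text
t: 46.15
position: [0.5735, -0.0518, 0.1397]
tool_rot: [-0.049, -3.14, 0.001]
ft_force: [0.8, 0.4, 1.1]
opening: 0.0502
gripper_force: 0.0
t: 46.78
position: [0.4566, -0.0024, 0.1395]
tool_rot: [0.634, 3.076, 0.001]
ft_force: [-0.4, -0.0, 0.0]
opening: 0.055
gripper_force: 0.0
t: 47.4
position: [0.4569, -0.0028, 0.1393]
tool_rot: [1.942, 2.47, 0.0]
ft_force: [-0.1, -1.5, 0.6]
opening: 0.0548
gripper_force: 0.0
t: 48.02
position: [0.4569, -0.0028, 0.1392]
tool_rot: [-2.84, -1.344, -0.0]
ft_force: [-0.1, -0.2, -0.0]
opening: 0.0551
gripper_force: 0.0
t: 48.65
position: [0.4577, -0.0027, 0.1002]
tool_rot: [2.835, 1.352, 0.003]
ft_force: [0.6, -1.0, 0.3]
opening: 0.0547
gripper_force: 0.0
[(645.8, -56.8, -0.038, 63.0, 36.4), (692.4, -53.7, -1.552, 93.8, 12.8)] [(570.2, -52.7, -0.039, 61.5, 36.1)] (0.4685, 0.3057, np.float64(2.836), (61.6, 34.0))
t 48.7 pos [ 0.4576 -0.0027  0.1002] yaw 0.890 F [-0.3  0.1 -0.7] open 0.0548 grip 0 j7 -0.72 j1 -0.41
turn [ 0.1 -0.1  0. ] shift [-0.7 -0.7 20.2] rows 0.4
turn [0. 0. 0.] shift [ 0. -0. 57.] rows 1.1
```

```bash
python3 -m jog '[{"translation":[-0.7,-0.5,30],"rotation":[0,0,0],"grip":55},{"translation":[0,0,27],"rotation":[0,0,0],"grip":55},{"translation":[0,0,20],"rotation":[0,0,0],"grip":55},{"translation":[0,0,0],"rotation":[0,0,0],"grip":55},{"translation":[0,0,0],"rotation":[0,0,0],"grip":20}]' 40
python3 -m jog '[{"translation":[0,0,0],"rotation":[0,0,0],"grip":20},{"translation":[0,0,0],"rotation":[0,0,0],"grip":20},{"translation":[0,0,0],"rotation":[0,0,0],"grip":20},{"translation":[0,0,0],"rotation":[0,0,0],"grip":20},{"translation":[0,0,0],"rotation":[0,0,0],"grip":20}]'
python3 -m jog '[{"translation":[0,0,-40],"rotation":[0,0,0],"grip":20},{"translation":[0,0,-40],"rotation":[0,0,0],"grip":20},{"translation":[0,0,-40],"rotation":[0,0,0],"grip":20},{"translation":[0,0,0],"rotation":[0,0,10.5],"grip":20},{"translation":[0,0,0],"rotation":[0,0,10.5],"grip":20}]'
python3 -m jog '[{"translation":[0,0,0],"rotation":[0,0,10.5],"grip":20},{"translation":[0,0,0],"rotation":[0,0,10.5],"grip":20},{"translation":[0,0,0],"rotation":[0,0,10.5],"grip":20},{"translation":[0,0,0],"rotation":[0,0,0],"grip":20},{"translation":[0,0,0],"rotation":[0,0,0],"grip":20}]'
python3 - <<'E'
from h import *
go([(.6487,-.122,.143,-.03),(.6487,-.122,.08,-.03)])
E
```

```text
t: 49.32
position: [0.457, -0.0029, 0.0233]
tool_rot: [2.835, 1.352, 0.002]
ft_force: [0.3, 0.3, -0.1]
opening: 0.0379
gripper_force: 0.0
t: 49.95
position: [0.4574, -0.0028, 0.0236]
tool_rot: [2.835, 1.352, 0.004]
ft_force: [0.7, 0.2, 6.6]
opening: 0.0328
gripper_force: 40.5
t: 50.58
position: [0.4563, -0.0029, 0.1431]
tool_rot: [-3.037, -0.804, -0.003]
ft_force: [-0.0, 0.4, -1.4]
opening: 0.0333
gripper_force: 40.2
t: 51.2
position: [0.456, -0.003, 0.1423]
tool_rot: [-3.141, 0.037, 0.0]
ft_force: [0.7, 0.3, -0.4]
opening: 0.0327
gripper_force: 40.2
t 51.2 pos [ 0.456  -0.003   0.1423] yaw -0.023 F [ 0.7  0.3 -0.4] open 0.0327 grip 40 j7 -1.66 j1 -0.40
turn [-0.   0.   0.4] shift [196.2 113.2  -0.7] rows 4.5
turn [0. 0. 0.] shift [-0. -0. 63.] rows 1.3
```

```bash
python3 -m jog '[{"translation":[39.2,22.6,0],"rotation":[0,0,0.4],"grip":20},{"translation":[39.2,22.6,0],"rotation":[0,0,0],"grip":20},{"translation":[39.2,22.6,0],"rotation":[0,0,0],"grip":20},{"translation":[39.2,22.6,0],"rotation":[0,0,0],"grip":20},{"translation":[39.2,22.6,0],"rotation":[0,0,0],"grip":20}]'
python3 -m jog '[{"translation":[0,0,0],"rotation":[0,0,0],"grip":20},{"translation":[0,0,30],"rotation":[0,0,0],"grip":20},{"translation":[0,0,30],"rotation":[0,0,0],"grip":20},{"translation":[0,0,0],"rotation":[0,0,0],"grip":20},{"translation":[0,0,0],"rotation":[0,0,0],"grip":20}]'
python3 - <<'E'
from h import *
go([(.6487,-.122,.08,-.03)])
E
```

```text
t: 51.82
position: [0.6496, -0.1226, 0.142]
tool_rot: [-3.141, 0.047, 0.0]
ft_force: [0.2, 0.2, 0.4]
opening: 0.0329
gripper_force: 40.2
t: 52.45
position: [0.6488, -0.1218, 0.0836]
tool_rot: [-3.141, 0.05, -0.002]
ft_force: [-0.6, -0.0, -1.4]
opening: 0.0329
gripper_force: 40.2
t 52.5 pos [ 0.6488 -0.1218  0.0836] yaw -0.032 F [-0.6 -0.  -1.4] open 0.0329 grip 40 j7 -1.30 j1 -0.19
turn [-0.  -0.1 -0.1] shift [-0.1  0.2  3.6] rows 0.1
```

```bash
python3 -m jog '[{"translation":[0,0,6],"rotation":[0,0,0],"grip":20},{"translation":[0,0,4],"rotation":[0,0,0],"grip":20},{"translation":[0,0,3],"rotation":[0,0,0],"grip":20},{"translation":[0,0,0],"rotation":[0,0,0],"grip":20},{"translation":[0,0,0],"rotation":[0,0,0],"grip":20}]'
python3 -c "
from h import *
print(bot.state()['moment'])"
```

```text
t: 53.08
position: [0.6485, -0.1222, 0.0694]
tool_rot: [-3.141, 0.052, -0.0]
ft_force: [-0.3, -0.7, -0.7]
opening: 0.0328
gripper_force: 40.2
[ 0.01455909 -0.00342235  0.03166491]
```

Slipping in. Lower to the floor, release and lift.

```bash
python3 -m jog '[{"translation":[0,0,4],"rotation":[0,0,0],"grip":20},{"translation":[0,0,3],"rotation":[0,0,0],"grip":20},{"translation":[0,0,2],"rotation":[0,0,0],"grip":20},{"translation":[0,0,1],"rotation":[0,0,0],"grip":20},{"translation":[0,0,0],"rotation":[0,0,0],"grip":20}]'
python3 -m jog '[{"translation":[0,0,0],"rotation":[0,0,0],"grip":50},{"translation":[0,0,0],"rotation":[0,0,0],"grip":50},{"translation":[0,0,0],"rotation":[0,0,0],"grip":50},{"translation":[0,0,-40],"rotation":[0,0,0],"grip":50},{"translation":[0,0,-50],"rotation":[0,0,0],"grip":50}]'
python3 - <<'E'
from h import *
go([(.471,.308,.15,-.03),(.471,.308,.15,2.834),(.471,.308,.023,2.834)])
E
```

```text
t: 53.7
position: [0.6483, -0.1221, 0.0598]
tool_rot: [-3.141, 0.052, 0.0]
ft_force: [-1.3, 0.7, 3.9]
opening: 0.0326
gripper_force: 40.6
t: 54.32
position: [0.6474, -0.1219, 0.1489]
tool_rot: [-3.141, 0.052, 0.005]
ft_force: [0.9, 0.3, 0.5]
opening: 0.0501
gripper_force: 0.0
t 54.3 pos [ 0.6474 -0.1219  0.1489] yaw -0.033 F [0.9 0.3 0.5] open 0.0501 grip 0 j7 -1.32 j1 -0.20
turn [-0.   0.2 -0.2] shift [-189.2 -424.4   -1.1] rows 9.3
turn [   0.     0.  -164.1] shift [0. 0. 0.] rows 0.0
turn [0. 0. 0.] shift [ -0.  -0. 127.] rows 2.5
```

```bash
python3 -m jog '[{"translation":[-18.9,-42.4,0],"rotation":[0,0,0],"grip":55},{"translation":[-18.9,-42.4,0],"rotation":[0,0,0],"grip":55},{"translation":[-18.9,-42.4,0],"rotation":[0,0,0],"grip":55},{"translation":[-18.9,-42.4,0],"rotation":[0,0,0],"grip":55},{"translation":[-18.9,-42.4,0],"rotation":[0,0,0],"grip":55}]'
python3 -m jog '[{"translation":[-18.9,-42.4,0],"rotation":[0,0,0],"grip":55},{"translation":[-18.9,-42.4,0],"rotation":[0,0,0],"grip":55},{"translation":[-18.9,-42.4,0],"rotation":[0,0,0],"grip":55},{"translation":[-18.9,-42.4,0],"rotation":[0,0,0],"grip":55},{"translation":[-18.9,-42.4,0],"rotation":[0,0,0],"grip":55}]'
python3 -m jog '[{"translation":[0,0,0],"rotation":[0,0,-10.3],"grip":55},{"translation":[0,0,0],"rotation":[0,0,-10.3],"grip":55},{"translation":[0,0,0],"rotation":[0,0,-10.3],"grip":55},{"translation":[0,0,0],"rotation":[0,0,-10.3],"grip":55},{"translation":[0,0,0],"rotation":[0,0,-10.3],"grip":55}]'
python3 -m jog '[{"translation":[0,0,0],"rotation":[0,0,-10.3],"grip":55},{"translation":[0,0,0],"rotation":[0,0,-10.3],"grip":55},{"translation":[0,0,0],"rotation":[0,0,-10.3],"grip":55},{"translation":[0,0,0],"rotation":[0,0,-10.3],"grip":55},{"translation":[0,0,0],"rotation":[0,0,-10.3],"grip":55}]'
python3 -m jog '[{"translation":[0,0,0],"rotation":[0,0,-10.3],"grip":55},{"translation":[0,0,0],"rotation":[0,0,-10.3],"grip":55},{"translation":[0,0,0],"rotation":[0,0,-10.3],"grip":55},{"translation":[0,0,0],"rotation":[0,0,-10.3],"grip":55},{"translation":[0,0,0],"rotation":[0,0,-10.3],"grip":55}]'
python3 -m jog '[{"translation":[0,0,20],"rotation":[0,0,-9.6],"grip":55},{"translation":[0,0,20],"rotation":[0,0,0],"grip":55},{"translation":[0,0,0],"rotation":[0,0,0],"grip":55},{"translation":[0,0,0],"rotation":[0,0,0],"grip":55},{"translation":[0,0,0],"rotation":[0,0,0],"grip":55}]'
python3 - <<'E'
from h import *
T=bot.camera("top")
ms=bot.recognise("block0",T);print([(round(d["score"],2),np.round(d["at"],3).tolist()) for d in ms])
print(seat(T,[.647,-.124]),seat(T,[.5703,-.0538]),seat(T,[.6483,-.0562]))
go([(.471,.308,.08,2.834),(.471,.308,.023,2.834)])
E
```

```text
t: 54.95
position: [0.5604, 0.0942, 0.1495]
tool_rot: [-3.141, 0.052, -0.001]
ft_force: [0.5, 0.4, -0.5]
opening: 0.0548
gripper_force: 0.0
t: 55.58
position: [0.4731, 0.3092, 0.1495]
tool_rot: [-3.141, 0.053, -0.001]
ft_force: [1.1, -0.6, -0.1]
opening: 0.0551
gripper_force: 0.0
t: 56.2
position: [0.4737, 0.3078, 0.1493]
tool_rot: [-2.848, -1.326, -0.0]
ft_force: [0.6, -0.8, 0.1]
opening: 0.055
gripper_force: 0.0
t: 56.82
position: [0.4737, 0.3078, 0.1493]
tool_rot: [1.989, 2.431, 0.0]
ft_force: [0.1, 0.4, 0.2]
opening: 0.0547
gripper_force: 0.0
t: 57.45
position: [0.4737, 0.3078, 0.1493]
tool_rot: [0.735, 3.054, 0.0]
ft_force: [-0.0, -0.6, 0.0]
opening: 0.0549
gripper_force: 0.0
t: 58.08
position: [0.4742, 0.3083, 0.1104]
tool_rot: [0.486, 3.102, 0.002]
ft_force: [-0.3, 1.0, 0.3]
opening: 0.0546
gripper_force: 0.0
[(0.84, [0.647, -0.057, 0.069]), (0.75, [0.328, 0.172, 0.034]), (0.69, [0.339, 0.054, 0.034]), (0.66, [0.78, 0.138, 0.032]), (0.64, [0.645, -0.123, 0.066]), (0.64, [0.569, -0.048, 0.07]), (0.46, [0.464, 0.3, 0.038])]
[(644.4, -122.2, -0.03, 63.8, 37.7), (689.8, -122.1, -1.552, 94.0, 15.9)] [(582.0, -52.8, 0.012, 38.1, 36.2)] [(645.8, -56.9, -0.032, 62.9, 37.0), (692.4, -53.7, -1.552, 93.8, 12.8)]
t 58.2 pos [0.474  0.3082 0.1102] yaw 2.831 F [ 0.2 -0.7  0.3] open 0.0550 grip 0 j7 0.62 j1 -0.56
turn [ 0.1  0.1 -0.2] shift [ 2.8 -1.1 30.2] rows 0.6
turn [0. 0. 0.] shift [-0. -0. 57.] rows 1.1
```

```bash
python3 -m jog '[{"translation":[2.5,-0.8,30],"rotation":[0,0,0],"grip":55},{"translation":[0,0,30],"rotation":[0,0,0],"grip":55},{"translation":[0,0,27],"rotation":[0,0,0],"grip":55},{"translation":[0,0,0],"rotation":[0,0,0],"grip":55},{"translation":[0,0,0],"rotation":[0,0,0],"grip":20}]' 40
python3 -m jog '[{"translation":[0,0,0],"rotation":[0,0,0],"grip":20},{"translation":[0,0,0],"rotation":[0,0,0],"grip":20},{"translation":[0,0,0],"rotation":[0,0,0],"grip":20},{"translation":[0,0,0],"rotation":[0,0,0],"grip":20},{"translation":[0,0,0],"rotation":[0,0,0],"grip":20}]'
python3 -m jog '[{"translation":[0,0,-40],"rotation":[0,0,0],"grip":20},{"translation":[0,0,-40],"rotation":[0,0,0],"grip":20},{"translation":[0,0,-40],"rotation":[0,0,0],"grip":20},{"translation":[0,0,0],"rotation":[0,0,-8],"grip":20},{"translation":[0,0,0],"rotation":[0,0,-8],"grip":20}]'
python3 - <<'E'
from h import *
go([(.5708,-.1197,.143,3.1116),(.5708,-.1197,.083,3.1116)])
E
```

```text
t: 58.8
position: [0.4717, 0.3085, 0.0236]
tool_rot: [0.486, 3.102, 0.002]
ft_force: [1.5, -0.2, 0.9]
opening: 0.0382
gripper_force: 0.2
t: 59.42
position: [0.4721, 0.3087, 0.024]
tool_rot: [0.486, 3.101, 0.003]
ft_force: [0.7, -0.3, 6.0]
opening: 0.033
gripper_force: 41.4
t: 60.05
position: [0.4711, 0.308, 0.1432]
tool_rot: [0.042, 3.14, 0.001]
ft_force: [-0.9, 0.2, -1.4]
opening: 0.0328
gripper_force: 40.7
t 60.0 pos [0.4711 0.308  0.1432] yaw 3.115 F [-0.9  0.2 -1.4] open 0.0328 grip 41 j7 0.90 j1 -0.54
turn [0.  0.1 0.2] shift [-1.125e+02 -4.245e+02  2.000e-01] rows 8.8
turn [0. 0. 0.] shift [ 0. -0. 60.] rows 1.2
```

```bash
python3 -m jog '[{"translation":[-12.5,-47.2,0],"rotation":[0,0,0],"grip":20},{"translation":[-12.5,-47.2,0],"rotation":[0,0,0],"grip":20},{"translation":[-12.5,-47.2,0],"rotation":[0,0,0],"grip":20},{"translation":[-12.5,-47.2,0],"rotation":[0,0,0],"grip":20},{"translation":[-12.5,-47.2,0],"rotation":[0,0,0],"grip":20}]'
python3 -m jog '[{"translation":[-12.5,-47.2,0],"rotation":[0,0,0],"grip":20},{"translation":[-12.5,-47.2,0],"rotation":[0,0,0],"grip":20},{"translation":[-12.5,-47.2,0],"rotation":[0,0,0],"grip":20},{"translation":[-12.5,-47.2,0],"rotation":[0,0,0],"grip":20},{"translation":[0,0,0],"rotation":[0,0,0],"grip":20}]'
python3 -m jog '[{"translation":[0,0,30],"rotation":[0,0,0],"grip":20},{"translation":[0,0,30],"rotation":[0,0,0],"grip":20},{"translation":[0,0,0],"rotation":[0,0,0],"grip":20},{"translation":[0,0,0],"rotation":[0,0,0],"grip":20},{"translation":[0,0,0],"rotation":[0,0,0],"grip":20}]'
python3 - <<'E'
from h import *
go([(.5708,-.1197,.083,3.1116)])
E
```

```text
t: 60.68
position: [0.526, 0.0685, 0.1425]
tool_rot: [0.049, 3.141, 0.0]
ft_force: [0.5, -0.2, -1.2]
opening: 0.0327
gripper_force: 40.7
t: 61.3
position: [0.5696, -0.1261, 0.1424]
tool_rot: [0.062, 3.141, -0.004]
ft_force: [-0.1, 0.3, -1.3]
opening: 0.0327
gripper_force: 40.7
t: 61.92
position: [0.5712, -0.1201, 0.084]
tool_rot: [0.049, 3.138, -0.0]
ft_force: [-0.1, -0.1, 0.8]
opening: 0.0327
gripper_force: 40.7
t 61.9 pos [ 0.5712 -0.1201  0.084 ] yaw 3.110 F [-0.1 -0.1  0.8] open 0.0327 grip 41 j7 1.76 j1 -0.03
turn [-0.   0.2 -0.1] shift [0.4 0.4 1. ] rows 0.0
```

```bash
python3 -m jog '[{"translation":[0,0,6],"rotation":[0,0,0],"grip":20},{"translation":[0,0,4],"rotation":[0,0,0],"grip":20},{"translation":[0,0,3],"rotation":[0,0,0],"grip":20},{"translation":[0,0,0],"rotation":[0,0,0],"grip":20},{"translation":[0,0,0],"rotation":[0,0,0],"grip":20}]'
python3 -c "
from h import *
print(bot.state()['moment'])"
```

```text
t: 62.55
position: [0.5701, -0.1203, 0.0694]
tool_rot: [0.049, 3.141, -0.0]
ft_force: [-0.6, 0.9, 0.0]
opening: 0.0329
gripper_force: 40.7
[-0.06238737 -0.01142015 -0.02310717]
```

```bash
python3 -m jog '[{"translation":[0,0,4],"rotation":[0,0,0],"grip":20},{"translation":[0,0,3],"rotation":[0,0,0],"grip":20},{"translation":[0,0,2],"rotation":[0,0,0],"grip":20},{"translation":[0,0,1],"rotation":[0,0,0],"grip":20},{"translation":[0,0,0],"rotation":[0,0,0],"grip":20}]'
python3 -m jog '[{"translation":[0,0,0],"rotation":[0,0,0],"grip":50},{"translation":[0,0,0],"rotation":[0,0,0],"grip":50},{"translation":[0,0,0],"rotation":[0,0,0],"grip":50},{"translation":[0,0,-40],"rotation":[0,0,0],"grip":50},{"translation":[0,0,-50],"rotation":[0,0,0],"grip":50}]'
python3 -m jog '[{"translation":[-16.5,40.5,0],"rotation":[0,0,0],"grip":35},{"translation":[-16.5,40.5,0],"rotation":[0,0,0],"grip":35},{"translation":[-16.5,40.5,0],"rotation":[0,0,0],"grip":35},{"translation":[-16.5,40.5,0],"rotation":[0,0,0],"grip":35},{"translation":[0,0,0],"rotation":[0,0,9.9],"grip":35}]'
python3 -m jog '[{"translation":[0,0,0],"rotation":[0,0,9.9],"grip":35},{"translation":[0,0,0],"rotation":[0,0,9.9],"grip":35},{"translation":[0,0,0],"rotation":[0,0,9.9],"grip":35},{"translation":[0,0,0],"rotation":[0,0,9.9],"grip":35},{"translation":[0,0,0],"rotation":[0,0,0],"grip":35}]'
python3 - <<'E'
from h import *
go([(.643,.0368,.11,2.25),(.643,.0368,.073,2.25)])
E
```

```text
t: 63.18
position: [0.5699, -0.1202, 0.0601]
tool_rot: [-0.05, -3.141, -0.001]
ft_force: [-2.8, -0.0, 4.8]
opening: 0.0326
gripper_force: 41.3
t: 63.8
position: [0.569, -0.12, 0.149]
tool_rot: [-0.049, -3.138, -0.0]
ft_force: [0.4, -0.4, -0.5]
opening: 0.0495
gripper_force: 0.0
t: 64.42
position: [0.6417, 0.0457, 0.1487]
tool_rot: [-0.315, -3.125, -0.004]
ft_force: [0.1, -0.2, -0.2]
opening: 0.0348
gripper_force: 0.0
t: 65.05
position: [0.641, 0.0397, 0.1491]
tool_rot: [-1.357, -2.833, 0.0]
ft_force: [0.1, 0.2, 0.0]
opening: 0.0348
gripper_force: 0.0
t 65.0 pos [0.641  0.0397 0.1491] yaw 2.248 F [0.1 0.2 0. ] open 0.0348 grip 0 j7 0.65 j1 -0.32
turn [-0.   0.  -0.1] shift [-3.5 -0.3 39.1] rows 0.8
turn [0. 0. 0.] shift [ 0. -0. 37.] rows 0.7
```

```bash
python3 -m jog '[{"translation":[-3.5,-0.3,20],"rotation":[0,0,0],"grip":35},{"translation":[0,0,20],"rotation":[0,0,0],"grip":35},{"translation":[0,0,20],"rotation":[0,0,0],"grip":35},{"translation":[0,0,16],"rotation":[0,0,0],"grip":35},{"translation":[0,0,0],"rotation":[0,0,0],"grip":35}]' 30
python3 -m jog '[{"translation":[0,0,0],"rotation":[0,0,0],"grip":5},{"translation":[0,0,0],"rotation":[0,0,0],"grip":5},{"translation":[0,0,0],"rotation":[0,0,0],"grip":5},{"translation":[0,0,0],"rotation":[0,0,0],"grip":5},{"translation":[0,0,0],"rotation":[0,0,0],"grip":5}]'
python3 -m jog '[{"translation":[0,0,0],"rotation":[0,0,8],"grip":5},{"translation":[0,0,0],"rotation":[0,0,8],"grip":5},{"translation":[0,0,0],"rotation":[0,0,0],"grip":5},{"translation":[0,0,0],"rotation":[0,0,0],"grip":5},{"translation":[0,0,0],"rotation":[0,0,0],"grip":5}]'
python3 -c "
from h import *
print(bot.state()['moment'])
go([(.643,.0368,.073,.9116)])"
```

```text
t: 65.68
position: [0.6417, 0.0367, 0.0711]
tool_rot: [-1.358, -2.829, 0.003]
ft_force: [-0.3, -0.8, 0.8]
opening: 0.0351
gripper_force: 0.0
t: 66.3
position: [0.6436, 0.0364, 0.0741]
tool_rot: [1.36, 2.831, 0.001]
ft_force: [-1.2, -1.2, 3.0]
opening: 0.0135
gripper_force: 33.9
t: 66.92
position: [0.6433, 0.0362, 0.0741]
tool_rot: [1.737, 2.617, 0.0]
ft_force: [-2.0, -2.2, 5.1]
opening: 0.0134
gripper_force: 34.2
[-0.43526164  0.39889809 -0.05324774]
t 66.9 pos [0.6433 0.0362 0.0741] yaw 1.969 F [-2.  -2.2  5.1] open 0.0134 grip 34 j7 0.41 j1 -0.34
turn [ 0.   0.  60.6] shift [ 0.3 -0.6  1.1] rows 0.0
```

Gentle. Turn the remaining 60.6°.

```bash
python3 -m jog '[{"translation":[0,0,0],"rotation":[0,0,8],"grip":5},{"translation":[0,0,0],"rotation":[0,0,8],"grip":5},{"translation":[0,0,0],"rotation":[0,0,8],"grip":5},{"translation":[0,0,0],"rotation":[0,0,8],"grip":5},{"translation":[0,0,0],"rotation":[0,0,8],"grip":5}]'
python3 -m jog '[{"translation":[0,0,0],"rotation":[0,0,8],"grip":5},{"translation":[0,0,0],"rotation":[0,0,8],"grip":5},{"translation":[0,0,0],"rotation":[0,0,4.6],"grip":5},{"translation":[0,0,0],"rotation":[0,0,0],"grip":5},{"translation":[0,0,0],"rotation":[0,0,0],"grip":5}]'
python3 -m jog '[{"translation":[0,0,0],"rotation":[0,0,0],"grip":35},{"translation":[0,0,0],"rotation":[0,0,0],"grip":35},{"translation":[0,0,-35],"rotation":[0,0,0],"grip":35},{"translation":[0,0,-40],"rotation":[0,0,0],"grip":35},{"translation":[0,0,0],"rotation":[0,0,0],"grip":35}]'
python3 -c "
from h import *
go([(.45,.10,.2,.9116),(.558,.0405,.12,.9116)])"
```

```text
t: 67.55
position: [0.6426, 0.0362, 0.0741]
tool_rot: [-2.532, -1.86, 0.001]
ft_force: [-3.9, -2.1, 7.7]
opening: 0.013
gripper_force: 34.4
t: 68.18
position: [0.6423, 0.0363, 0.0741]
tool_rot: [-2.82, -1.383, 0.002]
ft_force: [-4.6, -2.8, 8.4]
opening: 0.0129
gripper_force: 34.6
t: 68.8
position: [0.6456, 0.0371, 0.152]
tool_rot: [2.82, 1.38, 0.011]
ft_force: [0.7, -1.2, 0.4]
opening: 0.0348
gripper_force: 0.0
t 68.8 pos [0.6456 0.0371 0.152 ] yaw 0.910 F [ 0.7 -1.2  0.4] open 0.0348 grip 0 j7 -0.61 j1 -0.52
turn [ 0.3 -0.3 -0.1] shift [ -70.1 -193.2  -48. ] rows 4.2
turn [0. 0. 0.] shift [ 19.1 121.8  80. ] rows 2.9
```

```bash
python3 -m jog '[{"translation":[15,-50.5,-5],"rotation":[0,0,0],"grip":35},{"translation":[15,-50.5,-5],"rotation":[0,0,0],"grip":35},{"translation":[15,-50.5,-5],"rotation":[0,0,0],"grip":35},{"translation":[15,-50.5,-5],"rotation":[0,0,0],"grip":35},{"translation":[15,-50.5,0],"rotation":[0,0,0],"grip":0}]'
python3 -m jog '[{"translation":[15,-50.5,0],"rotation":[0,0,0],"grip":0},{"translation":[15,-50.5,0],"rotation":[0,0,0],"grip":0},{"translation":[15,-50.5,0],"rotation":[0,0,0],"grip":0},{"translation":[0,0,0],"rotation":[0,0,0],"grip":0},{"translation":[0,0,0],"rotation":[0,0,0],"grip":0}]'
python3 - <<'E'
from h import *
T=bot.camera("top");S=bot.camera("side")
print([seat(T,P) for P in([.568,-.121],[.5703,-.0538],[.646,-.124],[.6483,-.0562])])
for n,c in(("top",T),("side",S)): print(n,[(round(d["score"],2),np.round(d["at"],3).tolist()) for d in bot.recognise("stub0",c)])
a=T["pixels"][170:320,285:535][:,:,::-1];b=S["pixels"][180:420,280:480][:,:,::-1]
a=cv2.resize(a,(800,480),interpolation=cv2.INTER_CUBIC);cv2.imwrite("pics/v1.png",a)
save(S,"v2",(290,190,480,330),4.2)
go([])
E
```

```text
t: 69.42
position: [0.4884, 0.2526, 0.1677]
tool_rot: [-2.821, -1.381, 0.0]
ft_force: [0.9, 0.3, -0.6]
opening: 0.018
gripper_force: 0.0
t: 70.05
position: [0.3979, 0.379, 0.1674]
tool_rot: [2.821, 1.38, -0.002]
ft_force: [-0.1, -0.2, -0.5]
opening: 0.0
gripper_force: 0.0
[[(566.9, -120.3, -0.028, 62.7, 37.9)], [(569.8, -52.8, -0.041, 62.5, 36.6)], [(644.4, -122.2, -0.03, 63.8, 37.7), (688.6, -122.1, -1.552, 93.9, 13.5)], [(645.8, -56.9, -0.032, 63.1, 36.9), (692.4, -53.7, -1.552, 93.8, 12.8)]]
top [(0.79, [0.431, -0.403, 0.034]), (0.63, [0.728, 0.269, 0.026]), (0.58, [0.433, -0.367, 0.036]), (0.51, [0.436, -0.326, 0.032])]
side [(0.9, [0.42, -0.378, 0.033]), (0.66, [0.42, -0.415, 0.032]), (0.62, [0.425, -0.331, 0.033])]
t 70.2 pos [0.399  0.3783 0.1681] yaw 0.907 F [ 0.8  0.5 -0.4] open -0.0001 grip 0 j7 -1.43 j1 -1.08
```

View pics/v1.png

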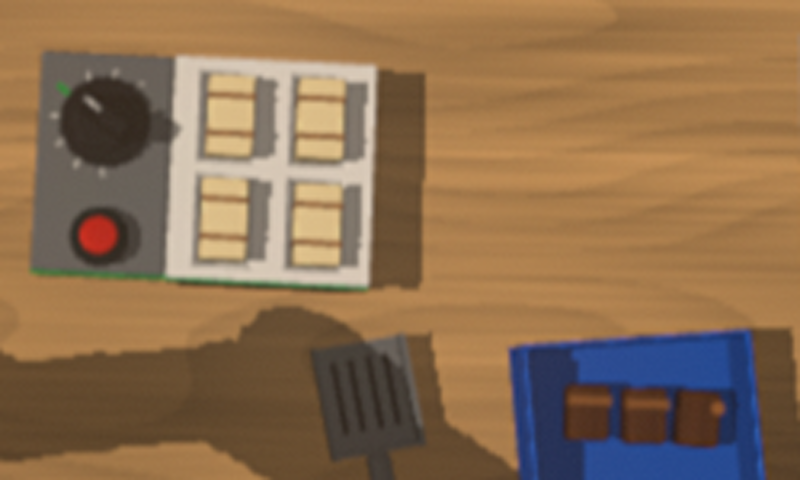

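View pics/v2.png

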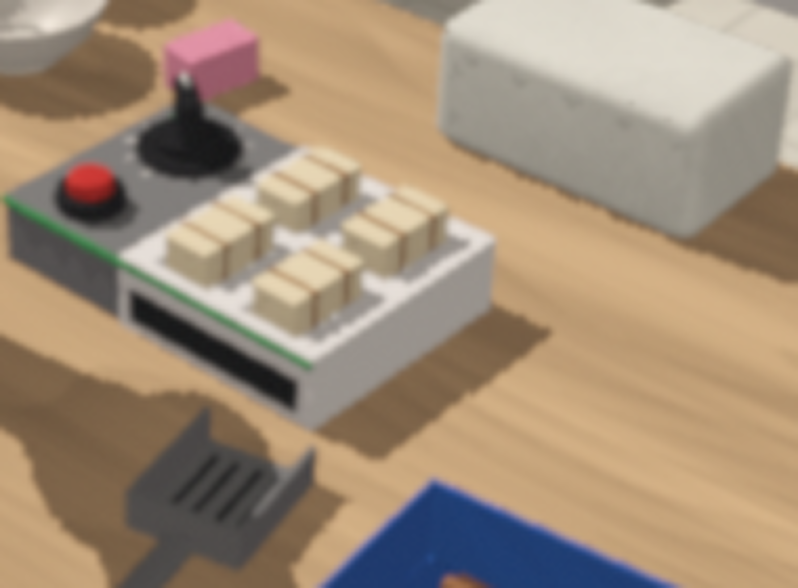

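Run:
```python
from h import *
T=bot.camera("top"); K=8; x0,y0,x1,y1=295,185,340,225
crop=cv2.resize(T["pixels"][y0:y1,x0:x1],None,fx=K,fy=K,interpolation=cv2.INTER_CUBIC)
h=cv2.cvtColor(crop,cv2.COLOR_RGB2HSV); f=lambda uv,z: at_z(T,(uv+.5)/K-.5+[x0,y0],z)[:,:2]
g=(h[:,:,0]>45)&(h[:,:,0]<80)&(h[:,:,1]>90); v,u=np.nonzero(g); G=f(np.c_[u,v].astype(float),.05).mean(0)
ax=np.array([.6409,.0350])
v,u=np.nonzero(crop.min(2)>75); W=f(np.c_[u,v].astype(float),.094); k=np.hypot(*(W-ax).T)<.023; W=W[k]
c=W.mean(0); w,V=np.linalg.eigh(np.cov((W-c).T)); d=V[:,1]; d*=np.sign(d@(c-ax))
ang=lambda d: (np.pi-.03-np.arctan2(d[1],d[0]))
print(len(W),"ptr centre",c,"len",4*np.sqrt(w)*1000,"pca",ang(d),"from axis",ang(c-ax),"green",G,ang(G-ax),np.hypot(*(G-ax)))
# tool path to the button
go([(.5575,.0405,.12,.9116)])
```

```text
902 ptr centre [0.6493661  0.04396149] len [ 6.22382587 15.6438567 ] pca 2.235109431323327 from axis 2.297776956312496 green [0.66701966 0.0665185 ] 2.2327991625266574 0.04093473766117676
t 70.3 pos [0.3989 0.3784 0.1682] yaw 0.907 F [-0.3  0.3  0.8] open 0.0002 grip 0 j7 -1.43 j1 -1.08
turn [ 0.   0.  -0.3] shift [-170.   332.4   48.2] rows 7.5
```

```bash
python3 -m jog '[{"translation":[-21.2,41.6,0],"rotation":[0,0,0],"grip":0},{"translation":[-21.2,41.6,0],"rotation":[0,0,0],"grip":0},{"translation":[-21.2,41.6,0],"rotation":[0,0,0],"grip":0},{"translation":[-21.2,41.6,0],"rotation":[0,0,0],"grip":0},{"translation":[-21.2,41.6,0],"rotation":[0,0,0],"grip":0}]'
python3 -m jog '[{"translation":[-21.2,41.6,0],"rotation":[0,0,0],"grip":0},{"translation":[-21.2,41.6,0],"rotation":[0,0,0],"grip":0},{"translation":[-21.2,41.6,0],"rotation":[0,0,0],"grip":0},{"translation":[0,0,35],"rotation":[0,0,0],"grip":0},{"translation":[0,0,35],"rotation":[0,0,0],"grip":0}]'
python3 -m jog '[{"translation":[0,0,0],"rotation":[0,0,0],"grip":0},{"translation":[0,0,0],"rotation":[0,0,0],"grip":0},{"translation":[0,0,0],"rotation":[0,0,0],"grip":0},{"translation":[0,0,0],"rotation":[0,0,0],"grip":0},{"translation":[0,0,0],"rotation":[0,0,0],"grip":0}]'
python3 - <<'E'
from h import *
go([(.5583,.0405,.075,.9116),(.5583,.0405,.065,.9116)])
E
```

```text
t: 70.92
position: [0.4978, 0.166, 0.1686]
tool_rot: [-2.823, -1.378, -0.001]
ft_force: [0.4, -0.7, 0.3]
opening: 0.0001
gripper_force: 0.0
t: 71.55
position: [0.5572, 0.0397, 0.098]
tool_rot: [2.824, 1.375, 0.003]
ft_force: [1.1, 1.0, 0.8]
opening: 0.0002
gripper_force: 0.0
t: 72.18
position: [0.5568, 0.0415, 0.099]
tool_rot: [2.822, 1.38, 0.002]
ft_force: [-0.2, -0.6, -1.0]
opening: -0.0001
gripper_force: 0.0
t 72.2 pos [0.5568 0.0415 0.099 ] yaw 0.909 F [-0.2 -0.6 -1. ] open -0.0001 grip 0 j7 -0.65 j1 -0.63
turn [ 0.  -0.1 -0.1] shift [ 0.2  1.8 24. ] rows 0.5
turn [0. 0. 0.] shift [ 0. -0. 10.] rows 0.2
```

```bash
python3 -m jog '[{"translation":[0,1.5,12],"rotation":[0,0,0],"grip":0},{"translation":[0,0,10],"rotation":[0,0,0],"grip":0},{"translation":[0,0,5],"rotation":[0,0,0],"grip":0},{"translation":[0,0,0],"rotation":[0,0,0],"grip":0},{"translation":[0,0,0],"rotation":[0,0,0],"grip":0}]'
python3 -m jog '[{"translation":[0,0,3],"rotation":[0,0,0],"grip":0},{"translation":[0,0,2],"rotation":[0,0,0],"grip":0},{"translation":[0,0,1],"rotation":[0,0,0],"grip":0},{"translation":[0,0,0],"rotation":[0,0,0],"grip":0},{"translation":[0,0,0],"rotation":[0,0,0],"grip":0}]'
```

```text
t: 72.8
position: [0.5576, 0.0403, 0.0715]
tool_rot: [-2.822, -1.379, 0.0]
ft_force: [-1.3, -0.3, 2.0]
opening: -0.0003
gripper_force: 0.8
t: 73.42
position: [0.558, 0.0404, 0.0661]
tool_rot: [-2.823, -1.379, -0.001]
ft_force: [-2.2, -0.9, 6.9]
opening: 0.0002
gripper_force: 3.5
```

```bash
python3 -m jog '[{"translation":[0,0,1.5],"rotation":[0,0,0],"grip":0},{"translation":[0,0,1],"rotation":[0,0,0],"grip":0},{"translation":[0,0,0],"rotation":[0,0,0],"grip":0},{"translation":[0,0,0],"rotation":[0,0,0],"grip":0},{"translation":[0,0,0],"rotation":[0,0,0],"grip":0}]'
```

```text
t: 74.05
position: [0.5582, 0.0404, 0.0658]
tool_rot: [-2.821, -1.379, -0.002]
ft_force: [-8.8, -0.8, 22.2]
opening: -0.0003
gripper_force: 11.1
```

Bottomed firmly (22 N at the stop). Lift off, check, hand in.

```bash
python3 -m jog '[{"translation":[0,0,-10],"rotation":[0,0,0],"grip":0},{"translation":[0,0,-30],"rotation":[0,0,0],"grip":0},{"translation":[0,0,-40],"rotation":[0,0,0],"grip":0},{"translation":[0,-50,-10],"rotation":[0,0,0],"grip":0},{"translation":[0,-50,0],"rotation":[0,0,0],"grip":0}]'
python3 -m jog '[{"translation":[0,-50,0],"rotation":[0,0,0],"grip":0},{"translation":[0,-50,0],"rotation":[0,0,0],"grip":0},{"translation":[0,0,0],"rotation":[0,0,0],"grip":0},{"translation":[0,0,0],"rotation":[0,0,0],"grip":0},{"translation":[0,0,0],"rotation":[0,0,0],"grip":0}]'
python3 - <<'E'
from h import *
T=bot.camera("top")
print([seat(T,P)[0] for P in([.568,-.121],[.5703,-.0538],[.646,-.124],[.6483,-.0562])])
print(bot.hand_in())
E
```

```text
t: 74.68
position: [0.4788, 0.1025, 0.1536]
tool_rot: [2.823, 1.377, 0.004]
ft_force: [-0.4, 1.2, -1.0]
opening: 0.0002
gripper_force: 0.0
t: 75.3
position: [0.4008, 0.1623, 0.1528]
tool_rot: [2.824, 1.376, 0.001]
ft_force: [0.3, 0.2, -0.4]
opening: 0.0003
gripper_force: 0.0
[(566.9, -120.3, -0.019, 62.6, 37.6), (569.8, -52.7, -0.048, 62.3, 36.2), (645.4, -122.1, -0.026, 61.7, 37.3), (645.8, -56.8, -0.038, 63.2, 36.4)]
the job is handed in; nothing more can be done
None
```

I handed the job in at about 75 s of the 208 s allowed, but the hand-in gave no pass or fail result: the three stubs are in the bin, four fresh blocks are seated square, the dial reads about 2.24 rad (mark at 2.2), and the start button was pressed down to its stop; I didn't check by camera that it sprang back.

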